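Set up a dry-block incubator for its temperature check

ROBOT

A 6-joint arm with a two-finger parallel gripper is mounted at the origin on the work surface. World frame = base frame: x ahead of the robot, y to its left, z up, the work surface at z = 0. Lengths are in mm, angles in rad, forces in N, time in s.
With the tool pointing down it reaches from about 225 to 875 mm from the base axis. Payload 3.4 kg.
Tool frame: the origin (TCP) lies at the very end of the fingers, on their centre line; the grasp point (between the pads) lies 19 mm behind it; z points along the fingers, y is the line along which they close (so a half turn about z gives the same grasp; the last joint's range is limited). The gripper opens to 85 mm and grips with 20 to 120 N. Pads are 22 mm wide; open, the fingers measure 114 mm over their backs; the gripper's body (76 mm by 85 mm) begins 54 mm behind the grasp point. The pads swing forward as they close: fully open they stand 13 mm farther back than shut.
Start: joints at [-1.314, 0.276, 1.505, -0, 1.361, -0.121], TCP at [212.106, -534.487, 203.328] pointing down, gripper open.
Joint ranges: [-2.89, 2.89], [-0.75, 2.08], [0.22, 2.7], [-1.18, 4.32], [0.11, 2.71], [-2.7, 2.7]. Speed limits (rad/s): [2.57, 2.57, 3.14, 3.14, 3.14, 3.14].

INTERFACE

Orientations are given as a unit quaternion [x, y, z, w].
In Python, from workcell import * gives the robot as it stands.
- The arm moves only by the tool apply_moves, never from a script. Its argument "targets" is a list of rows, each an object of numbers: "fingers": the finger opening in mm, from 0 to 85.4; "dx", "dy", "dz": the shift along the tool's x, y, z in units of 25 mm (1.0 is 25 mm); "rx", "ry", "rz": the turn, a rotation vector about the tool's x, y, z in units of 5 degrees (1.0 is 5 degrees). A call has exactly 10 rows; each row shifts and turns the commanded pose from where the row before left it, along the tool's axes as they then stand; what a row does not reach is not made up. A row lasts 1/10 s, in which the tool goes at most 50 mm and 8.59 degrees, less where a joint would pass 70% of its speed; a pose out of reach is approached as far as the arm can. A call is refused whole if a number of a shift passes 1 or a number of a turn 1, either way. A call with a gripper value outside its range is refused whole. The fingers move at their own pace and stop on an object; the grip force is fixed at half the most. Time passes only in rows, so rows that do not move let the fingers close, or fill a call up. It gives the time, the measured TCP pose, the force, the opening and the grip force at its end, in the units of the state.
- read_state(): the state, without advancing time (a new reading comes with each control period).
- snapshot(name): name is "scene" or "side" or "wrist"; returns (picture, depth): 400x640x3 uint8, red, green, blue; 400x640 float32, mm along the optical axis (not along the pixel's ray), 0 where there is no reading.
- camera_params(name): a dict with "fx", "fy", "cx", "cy" (pixels), "rvec" (rotation vector, rad) and "tvec" (3), from world to camera coordinates, as OpenCV has them. Camera axes: x right, y down, z forward; pixel columns grow to the right and rows downward; lengths in mm; the calibration is good to about 2 mm. A picture is of the moment at which its call begins: read the wrist's pose just before it. camera_params takes no time and is no camera call; for the wrist camera it gives the pose at the moment of the call.
- hand_in(): hands the job in; it is judged then, once.
The state is a dict: "time_s": time; "joints": joint angles; "dq": joint speeds; "effort": joint torques, N m; "tool_pos": TCP position; "ee_rot": TCP orientation; "force": force on the tool from outside, world axes, zero at the start; "moment": the same for the moment, N m; "opening": opening from 0.0 (shut) to 1.0 (fully open); "finger_force": force on a finger pad.
Only numpy, scipy, OpenCV 4.12 (cv2) and the standard library are available. Lean on these libraries where they do the work, as an engineer would, in place of code of your own. Each camera call takes 0.05 s, during which the arm holds its last target. There are 200 camera calls.

TASK

Get the block incubator ready for its temperature check: clear every used cap off its top into the yellow waste bin, and slide each reference probe standing in the white stand into the port ringed in the colour of its head, upright, until its red immersion mark is level with the top of the black rubber collar, no shallower and no deeper. Once all that is done, press the green start button fully down and let it come up again. Leave the reagent bottle, the tip box and the sample rack where they are.

Things in the scene. Friction and masses are not known exactly. Their poses are not given: they have to be found in the camera images.
- deck (a point): point on the flat aluminium top (deck) of the dry-block incubator, 90 mm above the bench. Axes: x to the incubator's back, y to its left, z up. The deck spans x -60 to 120 mm and y -135 to 135 mm from here, in a white rim 8 mm high, 10 mm thick. Its dark discs are flat to the touch. In front (-x) lies a control ledge 66 mm deep, 63 mm above the bench
- start (a joint): green start button on the incubator's control ledge, 24 mm in diameter; 0 m when up, 0.005 m when pressed fully down; a spring (5 N at full travel) brings it up again
- start_top (a point): centre of the start button's top face; it is pressed straight down
- bin (a point): centre of the inner floor of the yellow waste bin (open top, outside 150 mm along its x, 160 mm along its y, 115 mm high, walls and floor 4 mm), fixed on the bench; axes are the bin's, z up
- stand (a point): centre of the top face of the white probe stand, 60 mm above the bench, 235 mm long along its x, 62 mm wide; three vertical holes, 13.5 mm wide and 50 mm deep, at x = -75, 0 and 75 mm, in which the probes stand; fixed to the bench
- blue_center (a point): probe with the blue head: point half-way up its axis, 75 mm above its tip; z runs from tip to head. 150 mm long, 70 g: a steel tube 12 mm in diameter with a bevelled tip, and a round blue head 24 mm in diameter over its upper 45 mm (105 to 150 mm above the tip). Starts upright in the stand, tip 10 mm above the bench. May be absent
- blue_mark (a point): centre of the red immersion mark of the blue probe, a painted ring 4 mm tall round the tube, 55 mm above the tip (20 mm below the centre point)
- port_blue (a point): blue port on the deck: centre of the mouth of its black rubber collar, level with the collar's top, 10 mm above the deck; z up. The collar, a rounded ring 33 mm across on a blue disc, leads the tube in and grips it by friction (about 5 N to push or pull), so it stays at whatever depth it is left. Below, a vertical bore 14 mm wide ends 85 mm below the collar's top, deeper than any mark
- yellow_center (a point): probe with the yellow head: point half-way up its axis, 75 mm above its tip; z runs from tip to head. 150 mm long, 70 g: a steel tube 12 mm in diameter with a bevelled tip, and a round yellow head 24 mm in diameter over its upper 45 mm (105 to 150 mm above the tip). Starts upright in the stand, tip 10 mm above the bench. May be absent
- yellow_mark (a point): centre of the red immersion mark of the yellow probe, a painted ring 4 mm tall round the tube, 63 mm above the tip (12 mm below the centre point)
- port_yellow (a point): yellow port on the deck: centre of the mouth of its black rubber collar, level with the collar's top, 10 mm above the deck; z up. The collar, a rounded ring 33 mm across on a yellow disc, leads the tube in and grips it by friction (about 5 N to push or pull), so it stays at whatever depth it is left. Below, a vertical bore 14 mm wide ends 85 mm below the collar's top, deeper than any mark
- green_center (a point): probe with the green head: point half-way up its axis, 75 mm above its tip; z runs from tip to head. 150 mm long, 70 g: a steel tube 12 mm in diameter with a bevelled tip, and a round green head 24 mm in diameter over its upper 45 mm (105 to 150 mm above the tip). Starts upright in the stand, tip 10 mm above the bench. May be absent
- green_mark (a point): centre of the red immersion mark of the green probe, a painted ring 4 mm tall round the tube, 70 mm above the tip (5 mm below the centre point)
- port_green (a point): green port on the deck: centre of the mouth of its black rubber collar, level with the collar's top, 10 mm above the deck; z up. The collar, a rounded ring 33 mm across on a green disc, leads the tube in and grips it by friction (about 5 N to push or pull), so it stays at whatever depth it is left. Below, a vertical bore 14 mm wide ends 85 mm below the collar's top, deeper than any mark
- cap0_center (a point): used screw cap, red, 22 mm in diameter, 14 mm tall, 12 g: its centre (7 mm above its underside when it lies flat); z is its axis. Starts flat on the deck. May be absent
- cap1_center (a point): used screw cap, lavender, 22 mm in diameter, 14 mm tall, 12 g: its centre (7 mm above its underside when it lies flat); z is its axis. Starts flat on the deck. May be absent
- cap2_center (a point): used screw cap, white, 22 mm in diameter, 14 mm tall, 12 g: its centre (7 mm above its underside when it lies flat); z is its axis. Starts flat on the deck. May be absent
- cap3_center (a point): used screw cap, orange, 22 mm in diameter, 14 mm tall, 12 g: its centre (7 mm above its underside when it lies flat); z is its axis. Starts flat on the deck. May be absent
- cap4_center (a point): used screw cap, teal, 22 mm in diameter, 14 mm tall, 12 g: its centre (7 mm above its underside when it lies flat); z is its axis. Starts flat on the deck. May be absent
- cap5_center (a point): used screw cap, green, 22 mm in diameter, 14 mm tall, 12 g: its centre (7 mm above its underside when it lies flat); z is its axis. Starts flat on the deck. May be absent
- reagent: amber reagent bottle, 60 mm in diameter, 130 mm tall, a bystander on the bench; origin at the centre of its underside
- tipbox: pipette-tip box, 85 x 125 mm, 59 mm tall with yellow tips, a bystander on the bench; origin at the centre of its underside
- samples: grey rack of capped sample tubes, 70 x 200 mm, 86 mm tall, a bystander on the bench; origin at the centre of its underside

How it is judged (in metres and radians):
On the way, in this order (a step that is already met when the one before it is completed fails the run):
1. all caps are in the bin and all probes are in their ports with the mark level with the collar's top (z of blue_mark in the frame of port_blue between -0.005 and 0.005 m and horizontal distance between blue_mark and port_blue below 0.004 m and angle between each of blue_mark, yellow_mark, green_mark's own z axis and vertical below 0.08 rad and z of yellow_mark in the frame of port_yellow between -0.005 and 0.005 m and horizontal distance between yellow_mark and port_yellow below 0.004 m and z of green_mark in the frame of port_green between -0.005 and 0.005 m and horizontal distance between green_mark and port_green below 0.004 m and x of cap0_center in the frame of bin between -0.072 and 0.072 m and y of cap0_center in the frame of bin between -0.077 and 0.077 m and z of cap0_center in the frame of bin between -0.01 and 0.1 m and x of cap1_center in the frame of bin between -0.072 and 0.072 m and y of cap1_center in the frame of bin between -0.077 and 0.077 m and z of cap1_center in the frame of bin between -0.01 and 0.1 m and x of cap2_center in the frame of bin between -0.072 and 0.072 m and y of cap2_center in the frame of bin between -0.077 and 0.077 m and z of cap2_center in the frame of bin between -0.01 and 0.1 m and x of cap3_center in the frame of bin between -0.072 and 0.072 m and y of cap3_center in the frame of bin between -0.077 and 0.077 m and z of cap3_center in the frame of bin between -0.01 and 0.1 m and x of cap4_center in the frame of bin between -0.072 and 0.072 m and y of cap4_center in the frame of bin between -0.077 and 0.077 m and z of cap4_center in the frame of bin between -0.01 and 0.1 m and x of cap5_center in the frame of bin between -0.072 and 0.072 m and y of cap5_center in the frame of bin between -0.077 and 0.077 m and z of cap5_center in the frame of bin between -0.01 and 0.1 m), for 0.3 s.
2. then the start button is pressed down (value of joint start above 0.0035 m), for 0.05 s.
At the end, for the whole second after the job is handed in: every cap is in the bin; every probe stands in the port of its colour, upright within 0.08 rad, within 4 mm of its axis, its red mark's centre within 5 mm of the collar's top, released, at rest; after that the start button was pressed over 3.5 mm and is up again (all of step 1 and linear speed of each of probe_blue, probe_yellow, probe_green below 0.02 m/s and value of joint start below 0.0015 m); the robot touches nothing.
It fails at once if the reagent bottle is shifted by more than 25 mm or knocked over (distance of reagent from where it was at the start of the episode above 0.025 m or angle between reagent's own z axis and vertical above 0.5 rad).
It fails at once if the tip box is shifted by more than 25 mm or knocked over (distance of tipbox from where it was at the start of the episode above 0.025 m or angle between tipbox's own z axis and vertical above 0.5 rad).
It fails at once if the sample rack is shifted by more than 25 mm or knocked over (distance of samples from where it was at the start of the episode above 0.025 m or angle between samples's own z axis and vertical above 0.5 rad).
Of cap0, cap1, cap2, cap3, cap4, cap5 only 4 to 6 are there at a start; the rules pass over those that are not, and their reading is None.
Of probe_blue, probe_yellow, probe_green only 2 to 3 are there at a start; the rules pass over those that are not, and their reading is None.
At some moment in a run one of cap0, cap1, cap2, cap3, cap4, cap5 may be knocked a few centimetres aside while the robot is not near it.
It also fails if it takes over 210 s, if anything falls off the work surface, if the arm or the gripper's body presses on something with over 40 N, if the wrist force passes 120 N, or if a joint passes its speed limit or range.

## Working session

There is one attempt and no reset: what is moved stays moved. The work goes in short steps, Python scripts to look and compute and a tool call to move; the robot and the scene stay as the last step left them, time stands still between calls to the robot, and variables do not carry over. Pictures are saved under pics/ and viewed, at most 14 in all, crops included, and the job is handed in when it is done.

Besides the shell and the picture viewer there is one more tool, called after ">>>" as a command line: name --argument value ..., lists and objects as JSON in quotes. apply_moves: Moves the arm, as the interface text tells. Its arguments: {"type":"object","properties":{"targets":{"type":"array"}},"required":["targets"]}

```bash
mkdir -p pics
cat > h.py <<'E'
from workcell import *
import numpy as np, cv2
def cloud(name):
    p=camera_params(name); im,d=snapshot(name)
    R=cv2.Rodrigues(np.array(p["rvec"],float))[0]; t=np.array(p["tvec"],float).ravel()
    v,u=np.mgrid[:400,:640]
    c=np.dstack([(u-p["cx"])/p["fx"]*d,(v-p["cy"])/p["fy"]*d,d])
    w=(c-t)@R
    w[d<=0]=np.nan
    return im,w
def save(im,n): cv2.imwrite("pics/"+n+".png",cv2.cvtColor(im,cv2.COLOR_RGB2BGR))
E
python3 - <<'E'
from h import *
s=read_state(); print(s)
for n in("scene","side"):
    im,w=cloud(n); save(im,n); np.savez(n+".npz",im=im,w=w)
    p=camera_params(n);R=cv2.Rodrigues(np.array(p["rvec"],float))[0];print(n,-R.T@np.array(p["tvec"]).ravel(),p["fx"])
E
```

```text
{'time_s': 0.0, 'joints': array([-1.31399084e+00,  2.76605356e-01,  1.50618255e+00, -2.33240707e-05,
        1.36068593e+00, -1.21001273e-01]), 'dq': array([0.00103915, 0.00104159, 0.0007111 , 0.00012446, 0.00149799,
       0.00077287]), 'effort': array([-4.51241258e-04, -4.16772830e+01, -2.45807844e+01, -1.72934870e-04,
        1.12783894e-02, -8.83982354e-08]), 'tool_pos': array([ 211.93972203, -533.868517  ,  202.41416179]), 'ee_rot': array([ 9.82209858e-01,  1.87784213e-01, -7.51960101e-05, -9.37649377e-04]), 'force': array([ 0.1980713 , -0.52032593, -0.35472242]), 'moment': array([ 0.04638894,  0.05084256, -0.00869895]), 'finger_force': 0.0, 'opening': 0.9987589804655232}
scene [844.28370009 539.7389449  923.23175594] 412.73631871949624
side [ 378.31106518 -687.88797959  972.37132407] 447.3818738294483
```

View pics/scene.png

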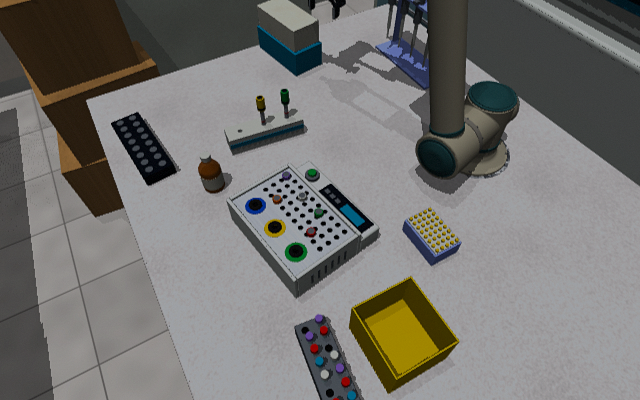

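View pics/side.png

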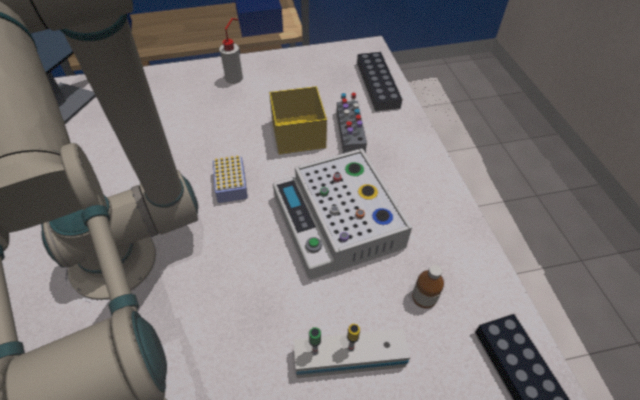

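The scene shows two probes: yellow at (261,102) and green at (284,96). The ports are blue (256,206), yellow (275,228) and green (296,252). There are five caps, and the button is at (312,174). Next I'll measure these.

```bash
cat > m.py <<'E'
from h import *
def deckmeas(im,w,zlo=80,zhi=118,box=None):
    hsv=cv2.cvtColor(im,cv2.COLOR_RGB2HSV)
    return hsv
E
python3 - <<'E'
from h import *
for n in("scene","side"):
    d=np.load(n+".npz");im,w=d["im"],d["w"];hsv=cv2.cvtColor(im,cv2.COLOR_RGB2HSV)
    z=w[...,2]
    def comps(m,l,mn=12):
        k,lab,st,c=cv2.connectedComponentsWithStats(m.astype(np.uint8))
        for i in range(1,k):
            if st[i,4]>=mn:
                q=w[lab==i]; print(n,l,c[i].round(),st[i,4],"med",np.nanmedian(q,0).round(1),"mid",((np.nanmax(q,0)+np.nanmin(q,0))/2).round(1),"hsv",np.median(hsv[lab==i],0))
    comps((z>96)&(z<112)&(hsv[...,1]>50),"z96-112")
    comps((z>99)&(z<112)&(hsv[...,1]<=50),"z99-112 lowsat")
    comps((z>85)&(z<96)&(hsv[...,1]>140),"sat deck")
    comps((z>60)&(z<80)&(hsv[...,1]>120)&(hsv[...,0]>40)&(hsv[...,0]<85),"btn")
    comps((z>120)&(z<175)&(hsv[...,1]>80)&(w[...,1]<-200)&(w[...,0]>200),"heads")
    comps((z>54)&(z<66)&(w[...,1]<-130),"stand",400)
    comps((z>106)&(z<122)&(hsv[...,1]>150),"binrim",60)
    m=(z>87)&(z<102)&(w[...,0]>250)
    k,lab,st,c=cv2.connectedComponentsWithStats(m.astype(np.uint8)); i=1+st[1:,4].argmax()
    q=w[lab==i]; print("deck",st[i],cv2.minAreaRect(q[:,:2].astype(np.float32)),np.median(q[:,2]))
s=np.load("scene.npz")["im"]; cr=s[150:300,215:385]; save(cv2.resize(cr,None,fx=4,fy=4,interpolation=cv2.INTER_CUBIC)[:,:680],"crop1")
E
```

```text
scene z96-112 [398.  17.] 23 med [-143.  -585.6  103.7] mid [-144.4 -585.7  104.1] hsv [114. 123.  52.]
scene z96-112 [67. 36.] 528 med [  952.6 -1085.5   103.9] mid [  938.1 -1085.3   104. ] hsv [ 16. 157.  41.]
scene z96-112 [433. 169.] 91 med [233.1  72.  105.1] mid [226.6  58.1 104. ] hsv [ 93. 162.  14.]
scene z96-112 [208. 164.] 83 med [ 735.5 -249.4  101.8] mid [ 734.6 -252.2  103.6] hsv [ 14. 227.  68.]
scene z96-112 [286. 176.] 38 med [ 575.9 -107.3  102.3] mid [ 572.2 -111.5  101.2] hsv [130.  145.5  91. ]
scene z96-112 [277. 199.] 53 med [627.7 -53.5 102.9] mid [626.9 -54.2 100.8] hsv [ 11. 193.  89.]
scene z96-112 [255. 204.] 53 med [680.6 -67.2  98.3] mid [681.1 -68.8  98.7] hsv [ 30. 116.  12.]
scene z96-112 [318. 213.] 42 med [561.8  37.6 102.2] mid [557.9  34.1 101.1] hsv [ 70.  222.   78.5]
scene z96-112 [274. 226.] 73 med [667.7  15.1  98.3] mid [668.3  15.6  99.8] hsv [115. 128.  13.]
scene z96-112 [310. 232.] 52 med [603.8  76.7 102.6] mid [601.2  74.2 101.8] hsv [  0.  209.5  80. ]
scene z96-112 [295. 250.] 66 med [655.1  97.2  98.4] mid [656.6  98.4  99.6] hsv [
[... 8064 characters left out ...]
3 -279.2   90.3] hsv [ 13.  152.5  86. ]
side heads [353. 333.] 137 med [ 520.3 -371.9  159.3] mid [ 522.8 -365.7  148.2] hsv [ 23. 131. 104.]
side heads [315. 335.] 55 med [ 447.5 -363.7  160.8] mid [ 448.4 -358.4  160.2] hsv [ 68. 109.  97.]
side stand [334. 258.] 448 med [ 521.5 -145.1   62.5] mid [ 582.4 -146.2   60. ] hsv [ 82.5   6.  115.5]
side stand [351. 350.] 3130 med [ 521.2 -368.6   61.3] mid [ 522.3 -364.6   60. ] hsv [ 10.   9. 184.]
side binrim [296. 122.] 95 med [530.8 285.4 116.1] mid [546.2 318.2 114. ] hsv [ 24. 166. 135.]
deck [ 294  149  118  106 6846] ((617.9031982421875, 4.5211944580078125), (202.22811889648438, 294.01239013671875), 8.419835090637207) 92.61973404288632
```

View pics/crop1.png

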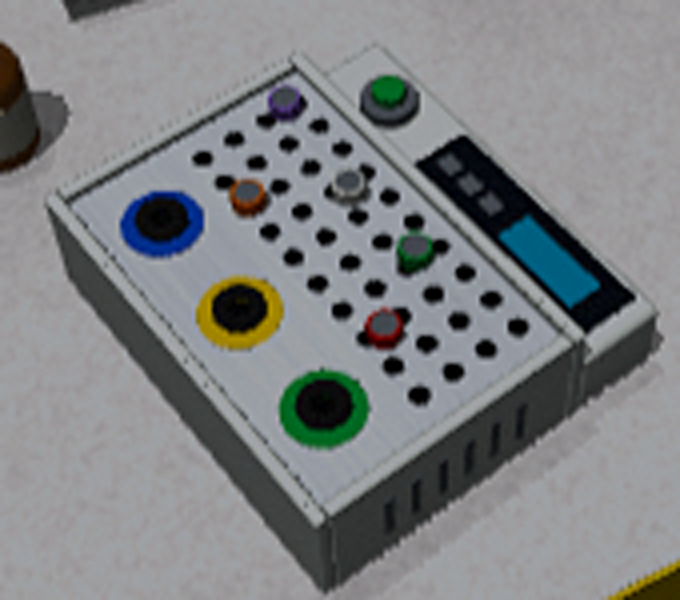

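Five caps are there: lavender, orange, white, green and red. Teal is absent, and so is the blue probe. The deck is turned 8.4° and measures 202×294 mm with rim top about 98, so it is consistent. I'll turn the tool to the deck's axes and raise it.

>>> apply_moves --targets '[{"rz": -1, "dz": -0.2}, {"rz": -1, "dz": -0.2}, {"rz": -1, "dz": -0.2}, {"rz": -1, "dz": -0.2}, {"rz": -1, "dz": -0.2}, {"rz": -1, "dz": -0.2}, {"rz": -1, "dz": -0.2}, {"rz": -1, "dz": -0.2}, {"rz": -1, "dz": -0.2}, {"rz": -1, "dz": -0.2}]'

```text
schema error: expected keys fingers, dx, dy, dz, rx, ry, rz
```

>>> apply_moves --targets '[{"rz": -1, "fingers": 38}, {"rz": -1, "fingers": 38}, {"rz": -1, "fingers": 38}, {"rz": -1, "fingers": 38}, {"rz": -1, "fingers": 38}, {"rz": -0.35, "fingers": 38}, {"fingers": 38}, {"fingers": 38}, {"fingers": 38}, {"fingers": 38}]'

```text
schema error: expected keys fingers, dx, dy, dz, rx, ry, rz
```

```bash
cat >> h.py <<'E'
from scipy.spatial.transform import Rotation as Ro
def go(*tg):
    """totals in 25 mm units, tool axes, from the measured pose to each target in turn"""
    s=read_state(); R=Ro.from_quat(s["ee_rot"]); p=s["tool_pos"]; print("t",round(s["time_s"],2),"pos",p.round(1),"F",s["force"].round(1),"open",round(s["opening"]*85.4,1),"ff",round(s["finger_force"],1))
    m=R.as_matrix(); print("yaw",np.degrees(np.arctan2(m[1,0],m[0,0])).round(2),"tilt",np.degrees(np.arccos(-m[2,2])).round(2))
    for t in tg:
        t=np.array(t,float); print("->",t,"units",((t-p)@m/25).round(2)); p=t
E
python3 -c "
from h import *
go((571,-114,250),(571,-114,150))"
```

```text
t 0.1 pos [ 212.  -533.9  202.5] F [ 0.3 -0.1 -0.2] open 85.2 ff 0.0
yaw 21.65 tilt 0.1
-> [ 571. -114.  250.] units [ 19.55 -10.32  -1.88]
-> [ 571. -114.  150.] units [-0.    0.01  4.  ]
```

>>> apply_moves --targets '[{"fingers": 38, "dx": 0, "dy": 0, "dz": -0.2, "rx": 0, "ry": 0, "rz": -1}, {"fingers": 38, "dx": 0, "dy": 0, "dz": -0.2, "rx": 0, "ry": 0, "rz": -1}, {"fingers": 38, "dx": 0, "dy": 0, "dz": -0.2, "rx": 0, "ry": 0, "rz": -1}, {"fingers": 38, "dx": 0, "dy": 0, "dz": -0.2, "rx": 0, "ry": 0, "rz": -1}, {"fingers": 38, "dx": 0, "dy": 0, "dz": -0.2, "rx": 0, "ry": 0, "rz": -1}, {"fingers": 38, "dx": 0, "dy": 0, "dz": -0.2, "rx": 0, "ry": 0, "rz": -1}, {"fingers": 38, "dx": 0, "dy": 0, "dz": -0.2, "rx": 0, "ry": 0, "rz": -1}, {"fingers": 38, "dx": 0, "dy": 0, "dz": -0.2, "rx": 0, "ry": 0, "rz": -1}, {"fingers": 38, "dx": 0, "dy": 0, "dz": -0.2, "rx": 0, "ry": 0, "rz": -1}, {"fingers": 38, "dx": 0, "dy": 0, "dz": -0.2, "rx": 0, "ry": 0, "rz": -1}]'

```text
time_s: 1.1
tool_pos: [212.0, -534.1, 253.0]
ee_rot: [0.81, 0.587, 0.0, -0.001]
force: [-0.4, -0.0, 0.4]
opening: 0.444
finger_force: 0.0
```

>>> apply_moves --targets '[{"fingers": 38, "dx": 0, "dy": 0, "dz": 0, "rx": 0, "ry": 0, "rz": -1}, {"fingers": 38, "dx": 0, "dy": 0, "dz": 0, "rx": 0, "ry": 0, "rz": -1}, {"fingers": 38, "dx": 0, "dy": 0, "dz": 0, "rx": 0, "ry": 0, "rz": -1}, {"fingers": 38, "dx": 0, "dy": 0, "dz": 0, "rx": 0, "ry": 0, "rz": -1}, {"fingers": 38, "dx": 0, "dy": 0, "dz": 0, "rx": 0, "ry": 0, "rz": -1}, {"fingers": 38, "dx": 0, "dy": 0, "dz": 0, "rx": 0, "ry": 0, "rz": -0.35}, {"fingers": 38, "dx": 0, "dy": 0, "dz": 0, "rx": 0, "ry": 0, "rz": 0}, {"fingers": 38, "dx": 0, "dy": 0, "dz": 0, "rx": 0, "ry": 0, "rz": 0}, {"fingers": 38, "dx": 0, "dy": 0, "dz": 0, "rx": 0, "ry": 0, "rz": 0}, {"fingers": 38, "dx": 0, "dy": 0, "dz": 0, "rx": 0, "ry": 0, "rz": 0}]'

```text
time_s: 2.1
tool_pos: [212.1, -534.4, 253.2]
ee_rot: [0.654, 0.757, 0.0, -0.0]
force: [0.1, 0.1, 0.1]
opening: 0.443
finger_force: 0.0
```

```bash
python3 -c "
from h import *
go((600,-40,250))"
```

```text
t 2.1 pos [ 212.1 -534.4  253.2] F [0.1 0.1 0.1] open 37.8 ff 0.0
yaw 98.38 tilt 0.01
-> [600. -40. 250.] units [17.3  18.23  0.13]
```

>>> apply_moves --targets '[{"fingers": 38, "dx": 0.9, "dy": 0.9, "dz": 0, "rx": 0, "ry": 0, "rz": 0}, {"fingers": 38, "dx": 0.9, "dy": 0.9, "dz": 0, "rx": 0, "ry": 0, "rz": 0}, {"fingers": 38, "dx": 0.9, "dy": 0.9, "dz": 0, "rx": 0, "ry": 0, "rz": 0}, {"fingers": 38, "dx": 0.9, "dy": 0.9, "dz": 0, "rx": 0, "ry": 0, "rz": 0}, {"fingers": 38, "dx": 0.9, "dy": 0.9, "dz": 0, "rx": 0, "ry": 0, "rz": 0}, {"fingers": 38, "dx": 0.9, "dy": 0.9, "dz": 0, "rx": 0, "ry": 0, "rz": 0}, {"fingers": 38, "dx": 0.9, "dy": 0.9, "dz": 0, "rx": 0, "ry": 0, "rz": 0}, {"fingers": 38, "dx": 0.9, "dy": 0.9, "dz": 0, "rx": 0, "ry": 0, "rz": 0}, {"fingers": 38, "dx": 0.9, "dy": 0.9, "dz": 0, "rx": 0, "ry": 0, "rz": 0}, {"fingers": 38, "dx": 0.9, "dy": 0.9, "dz": 0, "rx": 0, "ry": 0, "rz": 0}]'

```text
time_s: 3.1
tool_pos: [402.5, -277.9, 253.5]
ee_rot: [0.654, 0.757, -0.0, 0.0]
force: [0.1, 0.0, -0.2]
opening: 0.449
finger_force: 0.0
```

>>> apply_moves --targets '[{"fingers": 38, "dx": 0.9, "dy": 0.9, "dz": 0, "rx": 0, "ry": 0, "rz": 0}, {"fingers": 38, "dx": 0.9, "dy": 0.9, "dz": 0, "rx": 0, "ry": 0, "rz": 0}, {"fingers": 38, "dx": 0.9, "dy": 0.9, "dz": 0, "rx": 0, "ry": 0, "rz": 0}, {"fingers": 38, "dx": 0.9, "dy": 0.9, "dz": 0, "rx": 0, "ry": 0, "rz": 0}, {"fingers": 38, "dx": 0.9, "dy": 0.9, "dz": 0, "rx": 0, "ry": 0, "rz": 0}, {"fingers": 38, "dx": 0.9, "dy": 0.9, "dz": 0, "rx": 0, "ry": 0, "rz": 0}, {"fingers": 38, "dx": 0.9, "dy": 0.9, "dz": 0, "rx": 0, "ry": 0, "rz": 0}, {"fingers": 38, "dx": 0.9, "dy": 0.9, "dz": 0, "rx": 0, "ry": 0, "rz": 0}, {"fingers": 38, "dx": 0.1, "dy": 0.9, "dz": 0, "rx": 0, "ry": 0, "rz": 0}, {"fingers": 38, "dx": 0, "dy": 0, "dz": 0, "rx": 0, "ry": 0, "rz": 0}]'

```text
time_s: 4.1
tool_pos: [577.9, -67.7, 252.8]
ee_rot: [0.653, 0.758, 0.001, 0.0]
force: [-0.8, 0.2, -0.8]
opening: 0.445
finger_force: 0.0
```

Run:
```python
from h import *
go((571,-114,250),(571,-114,93))
p=camera_params("wrist");R=cv2.Rodrigues(np.array(p["rvec"],float))[0];print("cam",-R.T@np.array(p["tvec"]).ravel(),R[2],p["fx"])
im,w=cloud("wrist"); save(im,"wrist1"); np.savez("w1.npz",im=im,w=w)
print(w[::80,::106].round(0).tolist())
```

```text
t 4.1 pos [577.9 -67.7 252.8] F [-0.8  0.2 -0.8] open 38.0 ff 0.0
yaw 98.53 tilt 0.08
-> [ 571. -114.  250.] units [-1.79 -0.55  0.11]
-> [ 571. -114.   93.] units [ 0.   -0.01  6.28]
cam [567.43886065  -1.40997401 423.16459207] [ 0.04038942 -0.26396729 -0.96368562] 279.72940676530965
[[[130.0, 87.0, -0.0], [269.0, 108.0, 1.0], [406.0, 128.0, 1.0], [548.0, 118.0, 88.0], [656.0, 133.0, 90.0], [818.0, 190.0, 1.0], [956.0, 211.0, -1.0]], [[nan, nan, nan], [262.0, 9.0, -0.0], [410.0, 30.0, 0.0], [560.0, 39.0, 105.0], [675.0, 58.0, 90.0], [852.0, 97.0, -1.0], [1762.0, 330.0, -747.0]], [[98.0, -130.0, -0.0], [256.0, -106.0, -1.0], [415.0, -82.0, -0.0], [572.0, -46.0, 90.0], [697.0, -28.0, 90.0], [891.0, -11.0, -0.0], [1906.0, 37.0, -751.0]], [[77.0, -265.0, -0.0], [249.0, -239.0, 0.0], [420.0, -215.0, -2.0], [587.0, -145.0, 97.0], [718.0, -125.0, 99.0], [936.0, -137.0, -0.0], [2065.0, -307.0, -749.0]], [[53.0, -425.0, -1.0], [240.0, -398.0, -1.0], [539.0, -77.0, 337.0], [615.0, -341.0, 0.0], [616.0, -66.0, 336.0], [1736.0, -788.0, -748.0], [2111.0, -650.0, -648.0]]]
```

View pics/wrist1.png

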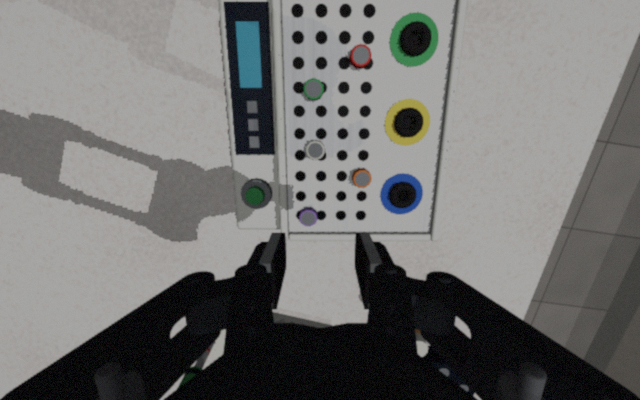

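The wrist view shows the caps red (360,56), green (313,89), white (315,150), orange (361,178) and lavender (307,217). The ports are at (413,38), (407,121) and (401,194), and the button at (255,194). I'll take precise positions from it.

```bash
cat >> h.py <<'E'
a8=np.radians(8.4); RL=np.array([[np.cos(a8),-np.sin(a8)],[np.sin(a8),np.cos(a8)]]); O=np.array([589.,2.])
def tops(im,w,zlo=101.5,zhi=108,mn=20):
    """blobs above the collars on the deck, inside the rim: cap tops"""
    l=(w[...,:2]-O)@RL
    m=(w[...,2]>zlo)&(w[...,2]<zhi)&(l[...,0]>-58)&(l[...,0]<118)&(abs(l[...,1])<130)
    k,lab,st,c=cv2.connectedComponentsWithStats(m.astype(np.uint8))
    for i in range(1,k):
        if st[i,4]>=mn:
            q=w[lab==i]; print("top",c[i].round(),st[i,4],np.mean(q,0).round(1),"mid",((q.max(0)+q.min(0))/2).round(1)," RGBmax-sat",im[lab==i][np.argmax(np.ptp(im[lab==i].astype(int),axis=1))])
E
python3 - <<'E'
from h import *
d=np.load("w1.npz");im,w=d["im"],d["w"]
tops(im,w)
l=(w[...,:2]-O)@RL; z=w[...,2]
m=(z>95)&(z<102)&(l[...,0]>50)&(l[...,0]<105)&(abs(l[...,1])<125)
k,lab,st,c=cv2.connectedComponentsWithStats(m.astype(np.uint8))
for i in range(1,k):
    if st[i,4]>30:
        q=w[lab==i].astype(np.float32); print("collar",c[i].round(),st[i,4],cv2.minEnclosingCircle(q[:,:2]),q[:,2].max(),np.median(q[:,2]))
g=(z>60)&(z<80)&(l[...,0]<-65)&(l[...,0]>-130)&(abs(l[...,1])<135)
hsv=cv2.cvtColor(im,cv2.COLOR_RGB2HSV)
g&=(hsv[...,1]>120)&(hsv[...,0]>40)&(hsv[...,0]<90)
q=w[g].astype(np.float32);print("btn",cv2.minEnclosingCircle(q[:,:2]),np.median(q[:,2]),q[:,2].max(),len(q))
E
```

```text
top [361.  56.] 369 [600.1  69.  104. ] mid [600.1  69.3 103.9]  RGBmax-sat [143  47  42]
top [314.  89.] 338 [556.3  29.6 104.1] mid [556.   29.4 103.9]  RGBmax-sat [ 52 111  68]
top [315. 150.] 280 [567.3 -34.  104. ] mid [567.4 -34.2 103.8]  RGBmax-sat [145 144 138]
top [362. 179.] 261 [626.  -58.5 103.9] mid [626.2 -58.6 103.7]  RGBmax-sat [146  88  44]
top [308. 218.] 241 [ 570.6 -115.6  103.9] mid [ 570.6 -116.1  103.7]  RGBmax-sat [111  91 137]Traceback (most recent call last):
  File "<stdin>", line 9, in <module>
cv2.error: OpenCV(4.12.0) /io/opencv/modules/imgproc/src/shapedescr.cpp:201: error: (-215:Assertion failed) count >= 0 && (depth == CV_32F || depth == CV_32S) in function 'minEnclosingCircle'
```

Run:
```python
from h import *
d=np.load("w1.npz");im,w=d["im"],d["w"]
l=(w[...,:2]-O)@RL; z=w[...,2]; C=lambda q:cv2.minEnclosingCircle(np.ascontiguousarray(q[:,None,:2],dtype=np.float32))
m=(z>95)&(z<102)&(l[...,0]>50)&(l[...,0]<105)&(abs(l[...,1])<125)
k,lab,st,c=cv2.connectedComponentsWithStats(m.astype(np.uint8))
for i in range(1,k):
    if st[i,4]>30:
        q=w[lab==i]; print("collar",c[i].round(),st[i,4],C(q),q[:,2].max(),np.median(q[:,2]))
hsv=cv2.cvtColor(im,cv2.COLOR_RGB2HSV)
g=(z>60)&(z<80)&(l[...,0]<-65)&(l[...,0]>-130)&(hsv[...,1]>120)&(hsv[...,0]>40)&(hsv[...,0]<90)
q=w[g];print("btn",C(q),np.median(q[:,2]),q[:,2].max(),len(q))
go((570.5,-115.5,250),(570.5,-115.5,93),(570.5,-115.5,160),(552,364,160),(552,364,110))
```

```text
collar [416.  39.] 750 ((654.6825561523438, 94.90298461914062), 16.60478973388672) 101.939763295423 99.12888969813211
collar [409. 123.] 593 ((667.117919921875, 11.119627952575684), 16.616697311401367) 101.68651354541501 99.06158530415254
collar [403. 195.] 487 ((679.4993286132812, -72.85197448730469), 16.435361862182617) 101.52357353529037 98.98511258967328
btn ((499.31951904296875, 5.551311492919922), 102.20818328857422) 77.91591235982659 79.9131438000055 12
t 4.15 pos [576.1 -68.4 252.8] F [-0.8 -0.3  0. ] open 38.2 ff 0.0
yaw 98.48 tilt 0.04
-> [ 570.5 -115.5  250. ] units [-1.83 -0.5   0.11]
-> [ 570.5 -115.5   93. ] units [0.   0.   6.28]
-> [ 570.5 -115.5  160. ] units [-0.   -0.   -2.68]
-> [552. 364. 160.] units [19.08  2.1  -0.  ]
-> [552. 364. 110.] units [0. 0. 2.]
```

>>> apply_moves --targets '[{"fingers": 38, "dx": -0.92, "dy": -0.25, "dz": 0, "rx": 0, "ry": 0, "rz": 0}, {"fingers": 38, "dx": -0.91, "dy": -0.25, "dz": 0, "rx": 0, "ry": 0, "rz": 0}, {"fingers": 38, "dx": 0, "dy": 0, "dz": 0.5, "rx": 0, "ry": 0, "rz": 0}, {"fingers": 38, "dx": 0, "dy": 0, "dz": 1, "rx": 0, "ry": 0, "rz": 0}, {"fingers": 38, "dx": 0, "dy": 0, "dz": 1, "rx": 0, "ry": 0, "rz": 0}, {"fingers": 38, "dx": 0, "dy": 0, "dz": 1, "rx": 0, "ry": 0, "rz": 0}, {"fingers": 38, "dx": 0, "dy": 0, "dz": 1, "rx": 0, "ry": 0, "rz": 0}, {"fingers": 38, "dx": 0, "dy": 0, "dz": 0.5, "rx": 0, "ry": 0, "rz": 0}, {"fingers": 38, "dx": 0, "dy": 0, "dz": 0, "rx": 0, "ry": 0, "rz": 0}, {"fingers": 38, "dx": 0, "dy": 0, "dz": 0, "rx": 0, "ry": 0, "rz": 0}]'

```text
time_s: 5.15
tool_pos: [570.1, -116.1, 128.9]
ee_rot: [0.654, 0.757, 0.0, 0.0]
force: [-0.1, -0.2, 1.1]
opening: 0.447
finger_force: 0.0
```

Run:
```python
from h import *
go((570.5,-115.5,93))
```

```text
t 5.15 pos [ 570.1 -116.1  128.9] F [-0.1 -0.2  1.1] open 38.2 ff 0.0
yaw 98.38 tilt 0.05
-> [ 570.5 -115.5   93. ] units [0.02 0.02 1.44]
```

>>> apply_moves --targets '[{"fingers": 38, "dx": 0.02, "dy": 0.02, "dz": 0.5, "rx": 0, "ry": 0, "rz": 0}, {"fingers": 38, "dx": 0, "dy": 0, "dz": 0.5, "rx": 0, "ry": 0, "rz": 0}, {"fingers": 38, "dx": 0, "dy": 0, "dz": 0.42, "rx": 0, "ry": 0, "rz": 0}, {"fingers": 38, "dx": 0, "dy": 0, "dz": 0, "rx": 0, "ry": 0, "rz": 0}, {"fingers": 5, "dx": 0, "dy": 0, "dz": 0, "rx": 0, "ry": 0, "rz": 0}, {"fingers": 5, "dx": 0, "dy": 0, "dz": 0, "rx": 0, "ry": 0, "rz": 0}, {"fingers": 5, "dx": 0, "dy": 0, "dz": 0, "rx": 0, "ry": 0, "rz": 0}, {"fingers": 5, "dx": 0, "dy": 0, "dz": 0, "rx": 0, "ry": 0, "rz": 0}, {"fingers": 5, "dx": 0, "dy": 0, "dz": -0.5, "rx": 0, "ry": 0, "rz": 0}, {"fingers": 5, "dx": 0, "dy": 0, "dz": -1, "rx": 0, "ry": 0, "rz": 0}]'

```text
time_s: 6.15
tool_pos: [568.9, -115.0, 129.7]
ee_rot: [0.653, 0.757, -0.001, -0.002]
force: [0.0, 0.3, -0.3]
opening: 0.061
finger_force: 0.0
```

>>> apply_moves --targets '[{"fingers": 5, "dx": 0, "dy": 0, "dz": -1, "rx": 0, "ry": 0, "rz": 0}, {"fingers": 5, "dx": 0, "dy": 0, "dz": -1, "rx": 0, "ry": 0, "rz": 0}, {"fingers": 5, "dx": 1, "dy": 0.1, "dz": 0, "rx": 0, "ry": 0, "rz": 0}, {"fingers": 5, "dx": 1, "dy": 0.1, "dz": 0, "rx": 0, "ry": 0, "rz": 0}, {"fingers": 5, "dx": 1, "dy": 0.1, "dz": 0, "rx": 0, "ry": 0, "rz": 0}, {"fingers": 5, "dx": 1, "dy": 0.1, "dz": 0, "rx": 0, "ry": 0, "rz": 0}, {"fingers": 5, "dx": 1, "dy": 0.1, "dz": 0, "rx": 0, "ry": 0, "rz": 0}, {"fingers": 5, "dx": 1, "dy": 0.1, "dz": 0, "rx": 0, "ry": 0, "rz": 0}, {"fingers": 5, "dx": 1, "dy": 0.1, "dz": 0, "rx": 0, "ry": 0, "rz": 0}, {"fingers": 5, "dx": 1, "dy": 0.1, "dz": 0, "rx": 0, "ry": 0, "rz": 0}]'

```text
time_s: 7.15
tool_pos: [561.0, 86.4, 181.6]
ee_rot: [0.653, 0.757, 0.001, 0.001]
force: [1.1, 0.2, 0.5]
opening: 0.061
finger_force: 0.0
```

Run:
```python
from h import *
go((552,364,165),(552,364,115))
```

```text
t 7.15 pos [561.   86.4 181.6] F [1.1 0.2 0.5] open 5.2 ff 0.0
yaw 98.4 tilt 0.1
-> [552. 364. 165.] units [11.04  1.26  0.66]
-> [552. 364. 115.] units [ 0. -0.  2.]
```

The gripper closed empty, so I'll look from here.

Run:
```python
from h import *
im,w=cloud("wrist"); save(im,"wrist2"); tops(im,w)
im,w=cloud("side"); tops(im,w,mn=8); save(np.hstack([cv2.resize(im[130:290,270:430],None,fx=2.5,fy=2.5)]),"s2")
```

```text
top [359. 218.] 391 [599.8  70.1 103.9] mid [599.9  69.7 104.1]  RGBmax-sat [148  43  39]
top [315. 309.] 97 [573.1 -34.5 103.8] mid [573.1 -34.2 103.6]  RGBmax-sat [118 116 111]
top [355. 166.] 25 [657.8  97.9 102.7] mid [655.8  94.4 103.4]  RGBmax-sat [54 85 62]
top [336. 176.] 42 [598.9  69.6 105.4] mid [599.2  70.8 104.8]  RGBmax-sat [110  57  61]
top [323. 190.] 41 [555.8  29.8 105.4] mid [555.4  30.8 104.9]  RGBmax-sat [56 87 63]
top [365. 192.] 9 [657.2   5.1 102.9] mid [657.4   4.4 103.4]  RGBmax-sat [79 70 47]
top [371. 192.] 8 [673.8   1.4 102.6] mid [673.6   2.1 102.9]  RGBmax-sat [92 80 56]
top [334. 209.] 51 [566.7 -34.1 105.3] mid [567.  -34.2 104.8]  RGBmax-sat [ 99 102 106]
top [360. 213.] 52 [625.6 -59.1 104.9] mid [625.3 -57.3 104.7]  RGBmax-sat [126  79  57]
top [377. 214.] 12 [667.8 -69.8 102.9] mid [667.9 -69.7 102.9]  RGBmax-sat [ 54  67 116]
top [382. 211.] 8 [681.8 -62.4 102.5] mid [682.3 -63.8 102.7]  RGBmax-sat [56 60 87]
top [385. 216.] 15 [684.6 -79.1 102.7] mid [684.5 -76.5 103.1]  RGBmax-sat [49 57 78]
top [343. 236.] 56 [ 569.9 -117.1  105.3] mid [ 571.1 -115.6  104.8]  RGBmax-sat [ 96  81 120]
```

View pics/s2.png

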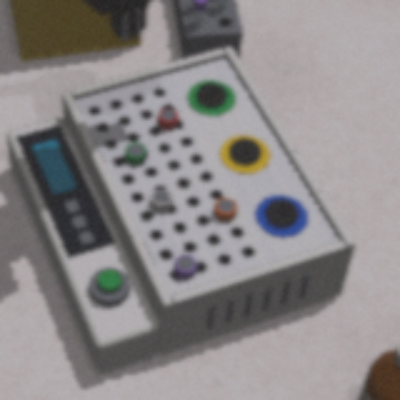

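The lavender cap is still in place at side-crop (186,266), and the other four are unmoved, so the lift probably began before the grip closed. I'll take red, the nearest, with a longer close, and look before lifting.

Run:
```python
from h import *
go((600,69.5,180),(600,69.5,93))
```

```text
t 7.25 pos [560.8  88.2 181.5] F [-0.5 -0.2  0.4] open 5.1 ff 0.0
yaw 98.58 tilt 0.12
-> [600.   69.5 180. ] units [-0.97  1.44  0.06]
-> [600.   69.5  93. ] units [-0.   -0.01  3.48]
```

>>> apply_moves --targets '[{"fingers": 36, "dx": -0.49, "dy": 0.72, "dz": 0, "rx": 0, "ry": 0, "rz": 0}, {"fingers": 36, "dx": -0.48, "dy": 0.72, "dz": 0, "rx": 0, "ry": 0, "rz": 0}, {"fingers": 36, "dx": 0, "dy": 0, "dz": 0, "rx": 0, "ry": 0, "rz": 0}, {"fingers": 36, "dx": 0, "dy": 0, "dz": 0, "rx": 0, "ry": 0, "rz": 0}, {"fingers": 36, "dx": 0, "dy": 0, "dz": 0.8, "rx": 0, "ry": 0, "rz": 0}, {"fingers": 36, "dx": 0, "dy": 0, "dz": 0.8, "rx": 0, "ry": 0, "rz": 0}, {"fingers": 36, "dx": 0, "dy": 0, "dz": 0.8, "rx": 0, "ry": 0, "rz": 0}, {"fingers": 36, "dx": 0, "dy": 0, "dz": 0.6, "rx": 0, "ry": 0, "rz": 0}, {"fingers": 36, "dx": 0, "dy": 0, "dz": 0.52, "rx": 0, "ry": 0, "rz": 0}, {"fingers": 36, "dx": 0, "dy": 0, "dz": 0, "rx": 0, "ry": 0, "rz": 0}]'

```text
time_s: 8.25
tool_pos: [598.0, 66.6, 90.7]
ee_rot: [0.653, 0.757, -0.001, -0.002]
force: [-0.2, -0.1, -0.3]
opening: 0.418
finger_force: 0.0
```

>>> apply_moves --targets '[{"fingers": 10, "dx": 0, "dy": 0, "dz": 0, "rx": 0, "ry": 0, "rz": 0}, {"fingers": 10, "dx": 0, "dy": 0, "dz": 0, "rx": 0, "ry": 0, "rz": 0}, {"fingers": 10, "dx": 0, "dy": 0, "dz": 0, "rx": 0, "ry": 0, "rz": 0}, {"fingers": 10, "dx": 0, "dy": 0, "dz": 0, "rx": 0, "ry": 0, "rz": 0}, {"fingers": 10, "dx": 0, "dy": 0, "dz": 0, "rx": 0, "ry": 0, "rz": 0}, {"fingers": 10, "dx": 0, "dy": 0, "dz": 0, "rx": 0, "ry": 0, "rz": 0}, {"fingers": 10, "dx": 0, "dy": 0, "dz": 0, "rx": 0, "ry": 0, "rz": 0}, {"fingers": 10, "dx": 0, "dy": 0, "dz": 0, "rx": 0, "ry": 0, "rz": 0}, {"fingers": 10, "dx": 0, "dy": 0, "dz": 0, "rx": 0, "ry": 0, "rz": 0}, {"fingers": 10, "dx": 0, "dy": 0, "dz": 0, "rx": 0, "ry": 0, "rz": 0}]'

```text
time_s: 9.25
tool_pos: [600.0, 66.6, 92.2]
ee_rot: [0.653, 0.757, -0.0, 0.0]
force: [0.2, 0.1, -0.2]
opening: 0.114
finger_force: 0.0
```

Run:
```python
from h import *
go((600,69.5,165),(552,364,165),(552,364,115))
```

```text
t 9.25 pos [600.   66.6  92.2] F [ 0.2  0.1 -0.2] open 9.7 ff 0.0
yaw 98.4 tilt 0.01
-> [600.   69.5 165. ] units [ 0.12  0.02 -2.91]
-> [552. 364. 165.] units [11.93 -0.18 -0.  ]
-> [552. 364. 115.] units [0. 0. 2.]
```

Run:
```python
from h import *
im,w=cloud("wrist"); save(im,"wrist3")
im2,w=cloud("side"); save(np.vstack([im[80:330,180:480],cv2.resize(im2[140:240,280:400],(300,250))]),"v3")
```

```text
(no output)
```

View pics/v3.png

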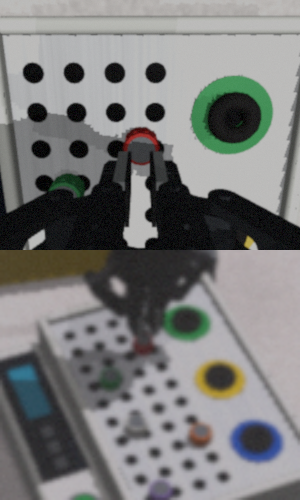

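Run:
```python
from h import *
im,w=cloud("wrist"); 
tops(im,w,mn=15); z=w[...,2]
s=read_state();p=s["tool_pos"]
m=(np.hypot(w[...,0]-p[0],w[...,1]-p[1])<40)&(z>93)
for lo in range(94,150,6):
    q=w[m&(z>=lo)&(z<lo+6)]
    if len(q): print(lo,len(q),np.percentile(q,[2,50,98],axis=0).round(0).tolist())
for v in range(215,260,5): print(v,w[v,300:340:4].round(0).tolist())
```

```text
top [321. 228.] 792 [599.7  71.1 103.9] mid [600.   69.8 103.8]  RGBmax-sat [159  43  38]
top [247. 268.] 247 [557.4  37.1 103.5] mid [556.   36.1 103.5]  RGBmax-sat [31 85 46]
94 97 [[590.0, 72.0, 94.0], [598.0, 79.0, 97.0], [611.0, 81.0, 100.0]]
100 834 [[590.0, 60.0, 101.0], [600.0, 72.0, 104.0], [609.0, 80.0, 105.0]]
106 1 [[598.0, 64.0, 106.0], [598.0, 64.0, 106.0], [598.0, 64.0, 106.0]]
118 2 [[607.0, 77.0, 123.0], [607.0, 77.0, 124.0], [607.0, 78.0, 124.0]]
124 225 [[582.0, 60.0, 124.0], [596.0, 75.0, 128.0], [615.0, 78.0, 130.0]]
130 274 [[581.0, 56.0, 130.0], [600.0, 75.0, 133.0], [617.0, 78.0, 136.0]]
136 314 [[581.0, 70.0, 136.0], [604.0, 75.0, 139.0], [617.0, 78.0, 142.0]]
142 402 [[581.0, 56.0, 142.0], [596.0, 75.0, 145.0], [616.0, 78.0, 148.0]]
148 267 [[582.0, 70.0, 148.0], [594.0, 76.0, 151.0], [617.0, 78.0, 154.0]]
215 [[586.0, 72.0, 89.0], [588.0, 73.0, 90.0], [591.0, 75.0, 95.0], [593.0, 78.0, 102.0], [595.0, 78.0, 103.0], [598.0, 79.0, 103.0], [600.0, 79.0, 103.0], [603.0, 79.0, 103.0], [605.0, 79.0, 101.0], [608.0, 77.0, 94.0]]
220 [[586.0, 69.0, 91.0], [589.0, 6
[... 1046 characters left out ...]
0, 77.0, 135.0], [606.0, 78.0, 136.0]]
245 [[589.0, 75.0, 141.0], [591.0, 76.0, 142.0], [593.0, 76.0, 141.0], [596.0, 52.0, 90.0], [599.0, 52.0, 89.0], [601.0, 59.0, 103.0], [603.0, 60.0, 104.0], [607.0, 54.0, 90.0], [604.0, 78.0, 141.0], [606.0, 78.0, 142.0]]
250 [[589.0, 75.0, 146.0], [591.0, 76.0, 146.0], [593.0, 76.0, 147.0], [597.0, 49.0, 90.0], [599.0, 49.0, 90.0], [602.0, 50.0, 91.0], [605.0, 50.0, 90.0], [608.0, 50.0, 89.0], [604.0, 77.0, 145.0], [606.0, 77.0, 145.0]]
255 [[590.0, 76.0, 151.0], [591.0, 76.0, 151.0], [593.0, 76.0, 150.0], [597.0, 45.0, 91.0], [600.0, 45.0, 90.0], [603.0, 46.0, 90.0], [605.0, 46.0, 90.0], [608.0, 46.0, 90.0], [603.0, 78.0, 151.0], [605.0, 78.0, 151.0]]
```

The wrist depth puts the fingertips at z≈123 while the reported TCP is 92. Neither cap moved when the fingers closed, so the real tips stand about 30 mm above the reported TCP. I'll open, go down 10 mm and re-measure.

>>> apply_moves --targets '[{"fingers": 36, "dx": 0.1, "dy": 0, "dz": 0, "rx": 0, "ry": 0, "rz": 0}, {"fingers": 36, "dx": 0, "dy": 0, "dz": 0, "rx": 0, "ry": 0, "rz": 0}, {"fingers": 36, "dx": 0, "dy": 0, "dz": 0, "rx": 0, "ry": 0, "rz": 0}, {"fingers": 36, "dx": 0, "dy": 0, "dz": 0, "rx": 0, "ry": 0, "rz": 0}, {"fingers": 36, "dx": 0, "dy": 0, "dz": 0.1, "rx": 0, "ry": 0, "rz": 0}, {"fingers": 36, "dx": 0, "dy": 0, "dz": 0.1, "rx": 0, "ry": 0, "rz": 0}, {"fingers": 36, "dx": 0, "dy": 0, "dz": 0.1, "rx": 0, "ry": 0, "rz": 0}, {"fingers": 36, "dx": 0, "dy": 0, "dz": 0.1, "rx": 0, "ry": 0, "rz": 0}, {"fingers": 36, "dx": 0, "dy": 0, "dz": 0, "rx": 0, "ry": 0, "rz": 0}, {"fingers": 36, "dx": 0, "dy": 0, "dz": 0, "rx": 0, "ry": 0, "rz": 0}]'

```text
time_s: 10.4
tool_pos: [599.6, 69.0, 82.1]
ee_rot: [0.653, 0.757, -0.0, -0.0]
force: [-0.6, -0.3, -0.1]
opening: 0.425
finger_force: 0.0
```

Run:
```python
from h import *
go()
p=read_state()["tool_pos"]
for n in("wrist","side"):
    im,w=cloud(n); z=w[...,2]
    m=(np.hypot(w[...,0]-p[0],w[...,1]-p[1])<40)&(z>106)
    print(n,np.percentile(z[m],[0,1,2,5,10,20]).round(1),m.sum())
    if n=="wrist":
        q=w[m&(z<z[m].min()+15)]; print(np.percentile(q,[2,50,98],axis=0).round(0).tolist())
```

```text
t 10.4 pos [599.6  69.   82.1] F [-0.6 -0.3 -0.1] open 36.3 ff 0.0
yaw 98.4 tilt 0.01
wrist [111.  119.6 124.5 136.  148.9 165.2] 26811
[[569.0, 57.0, 112.0], [616.0, 76.0, 121.0], [629.0, 83.0, 126.0]]
side [106.1 119.1 128.1 154.7 188.4 249.1] 3514
```

Confirmed: with TCP 82 there is no contact and the tips are at about 112. I'll go down 17 mm more and close.

>>> apply_moves --targets '[{"fingers": 36, "dx": 0, "dy": 0, "dz": 0.2, "rx": 0, "ry": 0, "rz": 0}, {"fingers": 36, "dx": 0, "dy": 0, "dz": 0.2, "rx": 0, "ry": 0, "rz": 0}, {"fingers": 36, "dx": 0, "dy": 0, "dz": 0.2, "rx": 0, "ry": 0, "rz": 0}, {"fingers": 36, "dx": 0, "dy": 0, "dz": 0.1, "rx": 0, "ry": 0, "rz": 0}, {"fingers": 36, "dx": 0, "dy": 0, "dz": 0, "rx": 0, "ry": 0, "rz": 0}, {"fingers": 12, "dx": 0, "dy": 0, "dz": 0, "rx": 0, "ry": 0, "rz": 0}, {"fingers": 12, "dx": 0, "dy": 0, "dz": 0, "rx": 0, "ry": 0, "rz": 0}, {"fingers": 12, "dx": 0, "dy": 0, "dz": 0, "rx": 0, "ry": 0, "rz": 0}, {"fingers": 12, "dx": 0, "dy": 0, "dz": 0, "rx": 0, "ry": 0, "rz": 0}, {"fingers": 12, "dx": 0, "dy": 0, "dz": 0, "rx": 0, "ry": 0, "rz": 0}]'

```text
time_s: 11.5
tool_pos: [599.9, 69.0, 65.0]
ee_rot: [0.653, 0.757, 0.0, 0.0]
force: [-0.4, 0.1, 0.9]
opening: 0.224
finger_force: 58.8
```

Run:
```python
from h import *
go((600,69.5,150),(552,364,150),(552,364,85))
im,w=cloud("wrist");z=w[...,2];p=read_state()["tool_pos"]
m=(np.hypot(w[...,0]-p[0],w[...,1]-p[1])<30)&(z>105)
print(np.percentile(z[m],[0,1,2,5]))
```

```text
t 11.5 pos [599.9  69.   65. ] F [-0.4  0.1  0.9] open 19.1 ff 58.8
yaw 98.39 tilt 0.04
-> [600.   69.5 150. ] units [ 0.02  0.01 -3.4 ]
-> [552. 364. 150.] units [11.93 -0.18 -0.  ]
-> [552. 364.  85.] units [ 0.  -0.   2.6]
[105.01320951 108.33421857 112.58500326 123.48610916]
```

Gripped: 58.8 N at TCP z 65. Now carry it to the bin.

>>> apply_moves --targets '[{"fingers": 12, "dx": 0, "dy": 0, "dz": -0.8, "rx": 0, "ry": 0, "rz": 0}, {"fingers": 12, "dx": 0, "dy": 0, "dz": -0.9, "rx": 0, "ry": 0, "rz": 0}, {"fingers": 12, "dx": 0.5, "dy": 0, "dz": -0.8, "rx": 0, "ry": 0, "rz": 0}, {"fingers": 12, "dx": 1, "dy": 0, "dz": 0, "rx": 0, "ry": 0, "rz": 0}, {"fingers": 12, "dx": 1, "dy": 0, "dz": 0, "rx": 0, "ry": 0, "rz": 0}, {"fingers": 12, "dx": 1, "dy": 0, "dz": 0, "rx": 0, "ry": 0, "rz": 0}, {"fingers": 12, "dx": 1, "dy": 0, "dz": 0, "rx": 0, "ry": 0, "rz": 0}, {"fingers": 12, "dx": 1, "dy": 0, "dz": 0, "rx": 0, "ry": 0, "rz": 0}, {"fingers": 12, "dx": 1, "dy": 0, "dz": 0, "rx": 0, "ry": 0, "rz": 0}, {"fingers": 12, "dx": 1, "dy": 0, "dz": 0, "rx": 0, "ry": 0, "rz": 0}]'

```text
time_s: 12.55
tool_pos: [571.8, 255.5, 127.1]
ee_rot: [0.653, 0.757, -0.0, -0.0]
force: [-0.1, 0.1, -0.8]
opening: 0.219
finger_force: 58.7
```

>>> apply_moves --targets '[{"fingers": 12, "dx": 1, "dy": 0, "dz": 0, "rx": 0, "ry": 0, "rz": 0}, {"fingers": 12, "dx": 1, "dy": 0, "dz": 0, "rx": 0, "ry": 0, "rz": 0}, {"fingers": 12, "dx": 1, "dy": 0, "dz": 0, "rx": 0, "ry": 0, "rz": 0}, {"fingers": 12, "dx": 1, "dy": 0, "dz": 0, "rx": 0, "ry": 0, "rz": 0}, {"fingers": 12, "dx": 0.4, "dy": -0.2, "dz": 0, "rx": 0, "ry": 0, "rz": 0}, {"fingers": 12, "dx": 0, "dy": 0, "dz": 0.5, "rx": 0, "ry": 0, "rz": 0}, {"fingers": 12, "dx": 0, "dy": 0, "dz": 0.9, "rx": 0, "ry": 0, "rz": 0}, {"fingers": 12, "dx": 0, "dy": 0, "dz": 0.6, "rx": 0, "ry": 0, "rz": 0}, {"fingers": 36, "dx": 0, "dy": 0, "dz": 0, "rx": 0, "ry": 0, "rz": 0}, {"fingers": 36, "dx": 0, "dy": 0, "dz": 0, "rx": 0, "ry": 0, "rz": 0}]'

```text
time_s: 13.55
tool_pos: [551.2, 361.4, 76.7]
ee_rot: [0.654, 0.757, -0.001, 0.0]
force: [0.3, 0.3, 0.6]
opening: 0.423
finger_force: 0.0
```

Run:
```python
from h import *
go((556,29.5,127),(556,29.5,65))
im,w=cloud("side"); tops(im,w,mn=25); save(im[60:260,200:440],"s4")
```

```text
t 13.55 pos [551.2 361.4  76.7] F [0.3 0.3 0.6] open 36.1 ff 0.0
yaw 98.35 tilt 0.09
-> [556.   29.5 127. ] units [-13.16  -1.74  -2.  ]
-> [556.   29.5  65. ] units [0.   0.   2.48]
top [324. 190.] 44 [556.   30.  105.3] mid [556.   30.9 104.9]  RGBmax-sat [ 68 100  80]
top [333. 209.] 49 [566.2 -34.5 105.1] mid [567.1 -33.9 105. ]  RGBmax-sat [ 95  97 103]
top [359. 213.] 54 [625.5 -58.5 105.3] mid [625.7 -57.1 104.9]  RGBmax-sat [124  77  59]
top [383. 213.] 31 [681.9 -69.  102.8] mid [678.3 -70.9 103.4]  RGBmax-sat [46 54 84]
top [343. 236.] 60 [ 570.1 -116.4  105.5] mid [ 570.4 -116.   105. ]  RGBmax-sat [ 96  78 117]
```

>>> apply_moves --targets '[{"fingers": 36, "dx": 0, "dy": 0, "dz": -1, "rx": 0, "ry": 0, "rz": 0}, {"fingers": 36, "dx": 0, "dy": 0, "dz": -1, "rx": 0, "ry": 0, "rz": 0}, {"fingers": 36, "dx": -1, "dy": -0.2, "dz": 0, "rx": 0, "ry": 0, "rz": 0}, {"fingers": 36, "dx": -1, "dy": -0.2, "dz": 0, "rx": 0, "ry": 0, "rz": 0}, {"fingers": 36, "dx": -1, "dy": -0.2, "dz": 0, "rx": 0, "ry": 0, "rz": 0}, {"fingers": 36, "dx": -1, "dy": -0.2, "dz": 0, "rx": 0, "ry": 0, "rz": 0}, {"fingers": 36, "dx": -1, "dy": -0.2, "dz": 0, "rx": 0, "ry": 0, "rz": 0}, {"fingers": 36, "dx": -1, "dy": -0.2, "dz": 0, "rx": 0, "ry": 0, "rz": 0}, {"fingers": 36, "dx": -1, "dy": -0.2, "dz": 0, "rx": 0, "ry": 0, "rz": 0}, {"fingers": 36, "dx": -1, "dy": -0.2, "dz": 0, "rx": 0, "ry": 0, "rz": 0}]'

```text
time_s: 14.6
tool_pos: [541.5, 157.7, 128.7]
ee_rot: [0.654, 0.757, 0.001, 0.001]
force: [-0.0, -0.4, 0.8]
opening: 0.423
finger_force: 0.0
```

>>> apply_moves --targets '[{"fingers": 36, "dx": -1, "dy": -0.1, "dz": 0, "rx": 0, "ry": 0, "rz": 0}, {"fingers": 36, "dx": -1, "dy": -0.04, "dz": 0, "rx": 0, "ry": 0, "rz": 0}, {"fingers": 36, "dx": -1, "dy": 0, "dz": 0, "rx": 0, "ry": 0, "rz": 0}, {"fingers": 36, "dx": -1, "dy": 0, "dz": 0, "rx": 0, "ry": 0, "rz": 0}, {"fingers": 36, "dx": -1, "dy": 0, "dz": 0, "rx": 0, "ry": 0, "rz": 0}, {"fingers": 36, "dx": -0.16, "dy": 0, "dz": 0, "rx": 0, "ry": 0, "rz": 0}, {"fingers": 36, "dx": 0, "dy": 0, "dz": 0.3, "rx": 0, "ry": 0, "rz": 0}, {"fingers": 36, "dx": 0, "dy": 0, "dz": 0.6, "rx": 0, "ry": 0, "rz": 0}, {"fingers": 36, "dx": 0, "dy": 0, "dz": 0, "rx": 0, "ry": 0, "rz": 0}, {"fingers": 36, "dx": 0, "dy": 0, "dz": 0, "rx": 0, "ry": 0, "rz": 0}]'

```text
time_s: 15.6
tool_pos: [555.8, 31.7, 104.6]
ee_rot: [0.653, 0.757, -0.0, -0.0]
force: [-0.3, 0.0, 0.2]
opening: 0.423
finger_force: 0.0
```

Run:
```python
from h import *
go((556,29.5,65),(556,29.5,125),(552,364,125))
```

```text
t 15.6 pos [555.8  31.7 104.6] F [-0.3  0.   0.2] open 36.1 ff 0.0
yaw 98.45 tilt 0.05
-> [556.   29.5  65. ] units [-0.09 -0.01  1.59]
-> [556.   29.5 125. ] units [ 0.  -0.  -2.4]
-> [552. 364. 125.] units [13.26  1.81  0.  ]
```

View pics/s4.png

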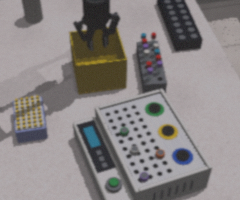

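Red is off the deck and the gripper is inside the bin at (97,40). Next is green.

>>> apply_moves --targets '[{"fingers": 36, "dx": -0.08, "dy": 0, "dz": 0.5, "rx": 0, "ry": 0, "rz": 0}, {"fingers": 36, "dx": 0, "dy": 0, "dz": 0.7, "rx": 0, "ry": 0, "rz": 0}, {"fingers": 36, "dx": 0, "dy": 0, "dz": 0.38, "rx": 0, "ry": 0, "rz": 0}, {"fingers": 36, "dx": 0, "dy": 0, "dz": 0, "rx": 0, "ry": 0, "rz": 0}, {"fingers": 12, "dx": 0, "dy": 0, "dz": 0, "rx": 0, "ry": 0, "rz": 0}, {"fingers": 12, "dx": 0, "dy": 0, "dz": 0, "rx": 0, "ry": 0, "rz": 0}, {"fingers": 12, "dx": 0, "dy": 0, "dz": 0, "rx": 0, "ry": 0, "rz": 0}, {"fingers": 12, "dx": 0, "dy": 0, "dz": -0.8, "rx": 0, "ry": 0, "rz": 0}, {"fingers": 12, "dx": 0, "dy": 0, "dz": -0.9, "rx": 0, "ry": 0, "rz": 0}, {"fingers": 12, "dx": 0.5, "dy": 0, "dz": -0.8, "rx": 0, "ry": 0, "rz": 0}]'

```text
time_s: 16.6
tool_pos: [555.4, 40.2, 129.1]
ee_rot: [0.654, 0.756, 0.0, 0.001]
force: [0.1, 0.9, 0.2]
opening: 0.218
finger_force: 58.7
```

>>> apply_moves --targets '[{"fingers": 12, "dx": 1, "dy": 0.1, "dz": 0, "rx": 0, "ry": 0, "rz": 0}, {"fingers": 12, "dx": 1, "dy": 0.2, "dz": 0, "rx": 0, "ry": 0, "rz": 0}, {"fingers": 12, "dx": 1, "dy": 0.2, "dz": 0, "rx": 0, "ry": 0, "rz": 0}, {"fingers": 12, "dx": 1, "dy": 0.2, "dz": 0, "rx": 0, "ry": 0, "rz": 0}, {"fingers": 12, "dx": 1, "dy": 0.2, "dz": 0, "rx": 0, "ry": 0, "rz": 0}, {"fingers": 12, "dx": 1, "dy": 0.2, "dz": 0, "rx": 0, "ry": 0, "rz": 0}, {"fingers": 12, "dx": 1, "dy": 0.2, "dz": 0, "rx": 0, "ry": 0, "rz": 0}, {"fingers": 12, "dx": 1, "dy": 0.2, "dz": 0, "rx": 0, "ry": 0, "rz": 0}, {"fingers": 12, "dx": 1, "dy": 0.2, "dz": 0, "rx": 0, "ry": 0, "rz": 0}, {"fingers": 12, "dx": 1, "dy": 0.1, "dz": 0, "rx": 0, "ry": 0, "rz": 0}]'

```text
time_s: 17.6
tool_pos: [563.2, 296.3, 128.2]
ee_rot: [0.653, 0.757, 0.001, 0.0]
force: [0.5, 0.4, -0.1]
opening: 0.225
finger_force: 58.7
```

>>> apply_moves --targets '[{"fingers": 12, "dx": 1, "dy": 0, "dz": 0, "rx": 0, "ry": 0, "rz": 0}, {"fingers": 12, "dx": 1, "dy": 0, "dz": 0, "rx": 0, "ry": 0, "rz": 0}, {"fingers": 12, "dx": 0.7, "dy": 0, "dz": 0, "rx": 0, "ry": 0, "rz": 0}, {"fingers": 12, "dx": 0, "dy": 0, "dz": 0.4, "rx": 0, "ry": 0, "rz": 0}, {"fingers": 12, "dx": 0, "dy": 0, "dz": 0.9, "rx": 0, "ry": 0, "rz": 0}, {"fingers": 12, "dx": 0, "dy": 0, "dz": 0.6, "rx": 0, "ry": 0, "rz": 0}, {"fingers": 36, "dx": 0, "dy": 0, "dz": 0, "rx": 0, "ry": 0, "rz": 0}, {"fingers": 36, "dx": 0, "dy": 0, "dz": 0, "rx": 0, "ry": 0, "rz": 0}, {"fingers": 36, "dx": 0, "dy": 0, "dz": 0, "rx": 0, "ry": 0, "rz": 0}, {"fingers": 36, "dx": 0, "dy": 0, "dz": -1, "rx": 0, "ry": 0, "rz": 0}]'

```text
time_s: 18.6
tool_pos: [551.2, 360.4, 103.1]
ee_rot: [0.654, 0.757, -0.003, -0.001]
force: [-0.8, 0.8, -1.0]
opening: 0.423
finger_force: 0.0
```

Run:
```python
from h import *
go((567.3,-34.2,127),(567.3,-34.2,65))
im,w=cloud("side"); tops(im,w,mn=25)
```

```text
t 18.6 pos [551.2 360.4 103.1] F [-0.8  0.8 -1. ] open 36.1 ff 0.0
yaw 98.37 tilt 0.34
-> [567.3 -34.2 127. ] units [-15.71  -1.66  -0.91]
-> [567.3 -34.2  65. ] units [0.01 0.01 2.48]
top [367. 190.] 32 [665.9   9.6 102.9] mid [667.1  10.1 103.5]  RGBmax-sat [108  92  51]
top [334. 209.] 50 [566.6 -34.7 105.2] mid [566.8 -35.4 104.8]  RGBmax-sat [ 99  99 107]
top [359. 213.] 50 [625.5 -58.7 105.2] mid [625.6 -57.7 104.7]  RGBmax-sat [118  72  51]
top [382. 214.] 40 [679.6 -72.3 102.7] mid [678.6 -72.8 103.2]  RGBmax-sat [ 49  62 110]
top [343. 236.] 60 [ 569.9 -116.2  105.2] mid [ 570.1 -115.8  104.8]  RGBmax-sat [ 98  82 120]
```

>>> apply_moves --targets '[{"fingers": 36, "dx": 0, "dy": 0, "dz": -0.95, "rx": 0, "ry": 0, "rz": 0}, {"fingers": 36, "dx": -1, "dy": -0.18, "dz": 0, "rx": 0, "ry": 0, "rz": 0}, {"fingers": 36, "dx": -1, "dy": -0.18, "dz": 0, "rx": 0, "ry": 0, "rz": 0}, {"fingers": 36, "dx": -1, "dy": -0.18, "dz": 0, "rx": 0, "ry": 0, "rz": 0}, {"fingers": 36, "dx": -1, "dy": -0.18, "dz": 0, "rx": 0, "ry": 0, "rz": 0}, {"fingers": 36, "dx": -1, "dy": -0.18, "dz": 0, "rx": 0, "ry": 0, "rz": 0}, {"fingers": 36, "dx": -1, "dy": -0.18, "dz": 0, "rx": 0, "ry": 0, "rz": 0}, {"fingers": 36, "dx": -1, "dy": -0.18, "dz": 0, "rx": 0, "ry": 0, "rz": 0}, {"fingers": 36, "dx": -1, "dy": -0.18, "dz": 0, "rx": 0, "ry": 0, "rz": 0}, {"fingers": 36, "dx": -1, "dy": -0.18, "dz": 0, "rx": 0, "ry": 0, "rz": 0}]'

```text
time_s: 19.65
tool_pos: [546.4, 132.2, 130.3]
ee_rot: [0.653, 0.757, 0.001, 0.001]
force: [0.1, -0.4, -1.1]
opening: 0.42
finger_force: 0.0
```

>>> apply_moves --targets '[{"fingers": 36, "dx": -1, "dy": -0.04, "dz": 0, "rx": 0, "ry": 0, "rz": 0}, {"fingers": 36, "dx": -1, "dy": 0, "dz": 0, "rx": 0, "ry": 0, "rz": 0}, {"fingers": 36, "dx": -1, "dy": 0, "dz": 0, "rx": 0, "ry": 0, "rz": 0}, {"fingers": 36, "dx": -1, "dy": 0, "dz": 0, "rx": 0, "ry": 0, "rz": 0}, {"fingers": 36, "dx": -1, "dy": 0, "dz": 0, "rx": 0, "ry": 0, "rz": 0}, {"fingers": 36, "dx": -1, "dy": 0, "dz": 0, "rx": 0, "ry": 0, "rz": 0}, {"fingers": 36, "dx": -0.71, "dy": 0, "dz": 0, "rx": 0, "ry": 0, "rz": 0}, {"fingers": 36, "dx": 0, "dy": 0, "dz": 0.9, "rx": 0, "ry": 0, "rz": 0}, {"fingers": 36, "dx": 0, "dy": 0, "dz": 0, "rx": 0, "ry": 0, "rz": 0}, {"fingers": 36, "dx": 0, "dy": 0, "dz": 0, "rx": 0, "ry": 0, "rz": 0}]'

```text
time_s: 20.65
tool_pos: [569.0, -32.6, 106.8]
ee_rot: [0.653, 0.757, -0.0, -0.0]
force: [-0.2, 0.5, 0.3]
opening: 0.42
finger_force: 0.0
```

Run:
```python
from h import *
go((567,-34.3,65),(567,-34,125),(552,364,125))
im,w=cloud("wrist"); tops(im,w,mn=40)
```

```text
t 20.65 pos [569.  -32.6 106.8] F [-0.2  0.5  0.3] open 35.8 ff 0.0
yaw 98.39 tilt 0.03
-> [567.  -34.3  65. ] units [-0.06 -0.09  1.67]
-> [567. -34. 125.] units [ 0.01  0.   -2.4 ]
-> [552. 364. 125.] units [15.84  1.73  0.  ]
top [318. 227.] 770 [567.1 -33.4 103.9] mid [567.1 -34.  103.8]  RGBmax-sat [183 182 175]
top [402. 265.] 224 [629.1 -53.2 103.7] mid [628.3 -54.6 103.6]  RGBmax-sat [186 114  62]
top [308. 322.] 188 [ 570.7 -108.5  103.5] mid [ 570.5 -108.2  103.5]  RGBmax-sat [135 109 167]
```

>>> apply_moves --targets '[{"fingers": 36, "dx": -0.06, "dy": -0.08, "dz": 0.5, "rx": 0, "ry": 0, "rz": 0}, {"fingers": 36, "dx": 0, "dy": 0, "dz": 0.7, "rx": 0, "ry": 0, "rz": 0}, {"fingers": 36, "dx": 0, "dy": 0, "dz": 0.47, "rx": 0, "ry": 0, "rz": 0}, {"fingers": 36, "dx": 0, "dy": 0, "dz": 0, "rx": 0, "ry": 0, "rz": 0}, {"fingers": 12, "dx": 0, "dy": 0, "dz": 0, "rx": 0, "ry": 0, "rz": 0}, {"fingers": 12, "dx": 0, "dy": 0, "dz": 0, "rx": 0, "ry": 0, "rz": 0}, {"fingers": 12, "dx": 0, "dy": 0, "dz": 0, "rx": 0, "ry": 0, "rz": 0}, {"fingers": 12, "dx": 0, "dy": 0, "dz": -0.8, "rx": 0, "ry": 0, "rz": 0}, {"fingers": 12, "dx": 0, "dy": 0, "dz": -0.9, "rx": 0, "ry": 0, "rz": 0}, {"fingers": 12, "dx": 1, "dy": 0, "dz": -0.8, "rx": 0, "ry": 0, "rz": 0}]'

```text
time_s: 21.7
tool_pos: [565.1, -11.9, 128.7]
ee_rot: [0.654, 0.756, 0.0, 0.002]
force: [1.6, -0.1, 0.1]
opening: 0.222
finger_force: 58.7
```

>>> apply_moves --targets '[{"fingers": 12, "dx": 1, "dy": 0.1, "dz": 0, "rx": 0, "ry": 0, "rz": 0}, {"fingers": 12, "dx": 1, "dy": 0.2, "dz": 0, "rx": 0, "ry": 0, "rz": 0}, {"fingers": 12, "dx": 1, "dy": 0.2, "dz": 0, "rx": 0, "ry": 0, "rz": 0}, {"fingers": 12, "dx": 1, "dy": 0.2, "dz": 0, "rx": 0, "ry": 0, "rz": 0}, {"fingers": 12, "dx": 1, "dy": 0.2, "dz": 0, "rx": 0, "ry": 0, "rz": 0}, {"fingers": 12, "dx": 1, "dy": 0.2, "dz": 0, "rx": 0, "ry": 0, "rz": 0}, {"fingers": 12, "dx": 1, "dy": 0.2, "dz": 0, "rx": 0, "ry": 0, "rz": 0}, {"fingers": 12, "dx": 1, "dy": 0.2, "dz": 0, "rx": 0, "ry": 0, "rz": 0}, {"fingers": 12, "dx": 1, "dy": 0.2, "dz": 0, "rx": 0, "ry": 0, "rz": 0}, {"fingers": 12, "dx": 1, "dy": 0, "dz": 0, "rx": 0, "ry": 0, "rz": 0}]'

```text
time_s: 22.7
tool_pos: [570.1, 245.0, 127.8]
ee_rot: [0.653, 0.757, 0.001, 0.001]
force: [1.0, 0.7, 0.1]
opening: 0.224
finger_force: 58.7
```

>>> apply_moves --targets '[{"fingers": 12, "dx": 1, "dy": 0, "dz": 0, "rx": 0, "ry": 0, "rz": 0}, {"fingers": 12, "dx": 1, "dy": 0, "dz": 0, "rx": 0, "ry": 0, "rz": 0}, {"fingers": 12, "dx": 1, "dy": 0, "dz": 0, "rx": 0, "ry": 0, "rz": 0}, {"fingers": 12, "dx": 1, "dy": 0, "dz": 0, "rx": 0, "ry": 0, "rz": 0}, {"fingers": 12, "dx": 0.8, "dy": 0, "dz": 0, "rx": 0, "ry": 0, "rz": 0}, {"fingers": 12, "dx": 0, "dy": 0, "dz": 0.9, "rx": 0, "ry": 0, "rz": 0}, {"fingers": 12, "dx": 0, "dy": 0, "dz": 0.9, "rx": 0, "ry": 0, "rz": 0}, {"fingers": 36, "dx": 0, "dy": 0, "dz": 0, "rx": 0, "ry": 0, "rz": 0}, {"fingers": 36, "dx": 0, "dy": 0, "dz": 0, "rx": 0, "ry": 0, "rz": 0}, {"fingers": 36, "dx": 0, "dy": 0, "dz": -0.9, "rx": 0, "ry": 0, "rz": 0}]'

```text
time_s: 23.7
tool_pos: [550.5, 361.5, 103.3]
ee_rot: [0.654, 0.757, -0.002, -0.001]
force: [0.9, -0.8, -0.6]
opening: 0.421
finger_force: 0.0
```

Run:
```python
from h import *
go((626,-58.5,127),(626,-58.5,65))
im,w=cloud("side"); tops(im,w,mn=25)
```

```text
t 23.7 pos [550.5 361.5 103.3] F [ 0.9 -0.8 -0.6] open 36.0 ff 0.0
yaw 98.37 tilt 0.27
-> [626.  -58.5 127. ] units [-17.06   0.54  -0.92]
-> [626.  -58.5  65. ] units [0.   0.01 2.48]
top [359. 213.] 53 [625.1 -59.  105.3] mid [625.7 -58.9 105. ]  RGBmax-sat [126  79  59]
top [343. 236.] 60 [ 570.3 -116.2  105.1] mid [ 570.4 -116.1  105. ]  RGBmax-sat [ 97  81 120]
```

Next is orange.

>>> apply_moves --targets '[{"fingers": 36, "dx": 0, "dy": 0, "dz": -0.95, "rx": 0, "ry": 0, "rz": 0}, {"fingers": 36, "dx": -1, "dy": 0.06, "dz": 0, "rx": 0, "ry": 0, "rz": 0}, {"fingers": 36, "dx": -1, "dy": 0.06, "dz": 0, "rx": 0, "ry": 0, "rz": 0}, {"fingers": 36, "dx": -1, "dy": 0.06, "dz": 0, "rx": 0, "ry": 0, "rz": 0}, {"fingers": 36, "dx": -1, "dy": 0.06, "dz": 0, "rx": 0, "ry": 0, "rz": 0}, {"fingers": 36, "dx": -1, "dy": 0.06, "dz": 0, "rx": 0, "ry": 0, "rz": 0}, {"fingers": 36, "dx": -1, "dy": 0.06, "dz": 0, "rx": 0, "ry": 0, "rz": 0}, {"fingers": 36, "dx": -1, "dy": 0.06, "dz": 0, "rx": 0, "ry": 0, "rz": 0}, {"fingers": 36, "dx": -1, "dy": 0.06, "dz": 0, "rx": 0, "ry": 0, "rz": 0}, {"fingers": 36, "dx": -1, "dy": 0.06, "dz": 0, "rx": 0, "ry": 0, "rz": 0}]'

```text
time_s: 24.75
tool_pos: [599.4, 140.7, 130.3]
ee_rot: [0.654, 0.757, 0.001, 0.001]
force: [0.1, 0.1, -0.1]
opening: 0.424
finger_force: 0.0
```

>>> apply_moves --targets '[{"fingers": 36, "dx": -1, "dy": 0, "dz": 0, "rx": 0, "ry": 0, "rz": 0}, {"fingers": 36, "dx": -1, "dy": 0, "dz": 0, "rx": 0, "ry": 0, "rz": 0}, {"fingers": 36, "dx": -1, "dy": 0, "dz": 0, "rx": 0, "ry": 0, "rz": 0}, {"fingers": 36, "dx": -1, "dy": 0, "dz": 0, "rx": 0, "ry": 0, "rz": 0}, {"fingers": 36, "dx": -1, "dy": 0, "dz": 0, "rx": 0, "ry": 0, "rz": 0}, {"fingers": 36, "dx": -1, "dy": 0, "dz": 0, "rx": 0, "ry": 0, "rz": 0}, {"fingers": 36, "dx": -1, "dy": 0, "dz": 0, "rx": 0, "ry": 0, "rz": 0}, {"fingers": 36, "dx": -1, "dy": 0, "dz": 0.4, "rx": 0, "ry": 0, "rz": 0}, {"fingers": 36, "dx": 0, "dy": 0, "dz": 0.5, "rx": 0, "ry": 0, "rz": 0}, {"fingers": 36, "dx": 0, "dy": 0, "dz": 0, "rx": 0, "ry": 0, "rz": 0}]'

```text
time_s: 25.75
tool_pos: [626.3, -56.2, 105.2]
ee_rot: [0.654, 0.756, -0.0, -0.001]
force: [-0.6, -0.6, 0.2]
opening: 0.421
finger_force: 0.0
```

Run:
```python
from h import *
im,w=cloud("wrist"); tops(im,w,mn=40)
go((626,-58.8,65),(626,-58.8,125),(552,364,125))
```

```text
top [320. 229.] 787 [625.9 -58.1 103.9] mid [626.1 -58.5 103.8]  RGBmax-sat [175 105  56]
t 25.8 pos [626.7 -55.6 105.8] F [ 0.4 -0.7  0. ] open 36.2 ff 0.0
yaw 98.36 tilt 0.07
-> [626.  -58.8  65. ] units [-0.13 -0.04  1.63]
-> [626.  -58.8 125. ] units [ 0.  -0.  -2.4]
-> [552. 364. 125.] units [17.16 -0.47  0.02]
```

>>> apply_moves --targets '[{"fingers": 36, "dx": -0.1, "dy": -0.04, "dz": 0.5, "rx": 0, "ry": 0, "rz": 0}, {"fingers": 36, "dx": 0, "dy": 0, "dz": 0.7, "rx": 0, "ry": 0, "rz": 0}, {"fingers": 36, "dx": 0, "dy": 0, "dz": 0.43, "rx": 0, "ry": 0, "rz": 0}, {"fingers": 36, "dx": 0, "dy": 0, "dz": 0, "rx": 0, "ry": 0, "rz": 0}, {"fingers": 12, "dx": 0, "dy": 0, "dz": 0, "rx": 0, "ry": 0, "rz": 0}, {"fingers": 12, "dx": 0, "dy": 0, "dz": 0, "rx": 0, "ry": 0, "rz": 0}, {"fingers": 12, "dx": 0, "dy": 0, "dz": 0, "rx": 0, "ry": 0, "rz": 0}, {"fingers": 12, "dx": 0, "dy": 0, "dz": -0.8, "rx": 0, "ry": 0, "rz": 0}, {"fingers": 12, "dx": 0, "dy": 0, "dz": -0.9, "rx": 0, "ry": 0, "rz": 0}, {"fingers": 12, "dx": 1, "dy": 0, "dz": -0.8, "rx": 0, "ry": 0, "rz": 0}]'

```text
time_s: 26.8
tool_pos: [624.1, -36.3, 129.2]
ee_rot: [0.655, 0.756, -0.0, 0.002]
force: [-0.4, -0.3, -0.0]
opening: 0.223
finger_force: 58.7
```

>>> apply_moves --targets '[{"fingers": 12, "dx": 1, "dy": -0.05, "dz": 0, "rx": 0, "ry": 0, "rz": 0}, {"fingers": 12, "dx": 1, "dy": -0.05, "dz": 0, "rx": 0, "ry": 0, "rz": 0}, {"fingers": 12, "dx": 1, "dy": -0.05, "dz": 0, "rx": 0, "ry": 0, "rz": 0}, {"fingers": 12, "dx": 1, "dy": -0.05, "dz": 0, "rx": 0, "ry": 0, "rz": 0}, {"fingers": 12, "dx": 1, "dy": -0.05, "dz": 0, "rx": 0, "ry": 0, "rz": 0}, {"fingers": 12, "dx": 1, "dy": -0.05, "dz": 0, "rx": 0, "ry": 0, "rz": 0}, {"fingers": 12, "dx": 1, "dy": -0.05, "dz": 0, "rx": 0, "ry": 0, "rz": 0}, {"fingers": 12, "dx": 1, "dy": -0.05, "dz": 0, "rx": 0, "ry": 0, "rz": 0}, {"fingers": 12, "dx": 1, "dy": -0.05, "dz": 0, "rx": 0, "ry": 0, "rz": 0}, {"fingers": 12, "dx": 1, "dy": 0, "dz": 0, "rx": 0, "ry": 0, "rz": 0}]'

```text
time_s: 27.8
tool_pos: [575.2, 212.8, 128.4]
ee_rot: [0.653, 0.757, 0.0, 0.0]
force: [0.6, -0.3, 0.1]
opening: 0.222
finger_force: 58.7
```

>>> apply_moves --targets '[{"fingers": 12, "dx": 1, "dy": 0, "dz": 0, "rx": 0, "ry": 0, "rz": 0}, {"fingers": 12, "dx": 1, "dy": 0, "dz": 0, "rx": 0, "ry": 0, "rz": 0}, {"fingers": 12, "dx": 1, "dy": 0, "dz": 0, "rx": 0, "ry": 0, "rz": 0}, {"fingers": 12, "dx": 1, "dy": 0, "dz": 0, "rx": 0, "ry": 0, "rz": 0}, {"fingers": 12, "dx": 1, "dy": 0, "dz": 0, "rx": 0, "ry": 0, "rz": 0}, {"fingers": 12, "dx": 1, "dy": 0, "dz": 0, "rx": 0, "ry": 0, "rz": 0}, {"fingers": 12, "dx": 0.1, "dy": 0, "dz": 0.9, "rx": 0, "ry": 0, "rz": 0}, {"fingers": 12, "dx": 0, "dy": 0, "dz": 0.9, "rx": 0, "ry": 0, "rz": 0}, {"fingers": 36, "dx": 0, "dy": 0, "dz": 0, "rx": 0, "ry": 0, "rz": 0}, {"fingers": 36, "dx": 0, "dy": 0, "dz": 0, "rx": 0, "ry": 0, "rz": 0}]'

```text
time_s: 28.8
tool_pos: [553.2, 362.6, 83.1]
ee_rot: [0.653, 0.757, -0.0, 0.0]
force: [0.3, 0.7, -0.5]
opening: 0.423
finger_force: 0.0
```

Run:
```python
from h import *
im,w=cloud("side"); tops(im,w,mn=25)
go((570.3,-116,127),(570.3,-116,65))
```

```text
top [367. 190.] 28 [664.5   8.6 102.9] mid [665.7   9.4 103.9]  RGBmax-sat [108  94  48]
top [343. 236.] 57 [ 570.2 -116.1  105. ] mid [ 570.6 -115.7  104.6]  RGBmax-sat [ 96  80 119]
t 28.85 pos [553.8 362.9  83.9] F [1.4 0.3 0.2] open 35.8 ff 0.0
yaw 98.38 tilt 0.11
-> [ 570.3 -116.   127. ] units [-19.05  -2.14  -1.74]
-> [ 570.3 -116.    65. ] units [-0.   -0.    2.48]
```

Last, lavender.

>>> apply_moves --targets '[{"fingers": 36, "dx": 0, "dy": 0, "dz": -0.95, "rx": 0, "ry": 0, "rz": 0}, {"fingers": 36, "dx": 0, "dy": 0, "dz": -0.85, "rx": 0, "ry": 0, "rz": 0}, {"fingers": 36, "dx": -1, "dy": -0.2, "dz": 0, "rx": 0, "ry": 0, "rz": 0}, {"fingers": 36, "dx": -1, "dy": -0.2, "dz": 0, "rx": 0, "ry": 0, "rz": 0}, {"fingers": 36, "dx": -1, "dy": -0.2, "dz": 0, "rx": 0, "ry": 0, "rz": 0}, {"fingers": 36, "dx": -1, "dy": -0.2, "dz": 0, "rx": 0, "ry": 0, "rz": 0}, {"fingers": 36, "dx": -1, "dy": -0.2, "dz": 0, "rx": 0, "ry": 0, "rz": 0}, {"fingers": 36, "dx": -1, "dy": -0.2, "dz": 0, "rx": 0, "ry": 0, "rz": 0}, {"fingers": 36, "dx": -1, "dy": -0.2, "dz": 0, "rx": 0, "ry": 0, "rz": 0}, {"fingers": 36, "dx": -1, "dy": -0.2, "dz": 0, "rx": 0, "ry": 0, "rz": 0}]'

```text
time_s: 29.85
tool_pos: [543.7, 157.8, 129.8]
ee_rot: [0.654, 0.757, 0.001, 0.001]
force: [0.6, -0.8, 0.1]
opening: 0.423
finger_force: 0.0
```

>>> apply_moves --targets '[{"fingers": 36, "dx": -1, "dy": -0.2, "dz": 0, "rx": 0, "ry": 0, "rz": 0}, {"fingers": 36, "dx": -1, "dy": -0.2, "dz": 0, "rx": 0, "ry": 0, "rz": 0}, {"fingers": 36, "dx": -1, "dy": -0.14, "dz": 0, "rx": 0, "ry": 0, "rz": 0}, {"fingers": 36, "dx": -1, "dy": 0, "dz": 0, "rx": 0, "ry": 0, "rz": 0}, {"fingers": 36, "dx": -1, "dy": 0, "dz": 0, "rx": 0, "ry": 0, "rz": 0}, {"fingers": 36, "dx": -1, "dy": 0, "dz": 0, "rx": 0, "ry": 0, "rz": 0}, {"fingers": 36, "dx": -1, "dy": 0, "dz": 0, "rx": 0, "ry": 0, "rz": 0}, {"fingers": 36, "dx": -1, "dy": 0, "dz": 0, "rx": 0, "ry": 0, "rz": 0}, {"fingers": 36, "dx": -1, "dy": 0, "dz": 0, "rx": 0, "ry": 0, "rz": 0}, {"fingers": 36, "dx": -1, "dy": 0, "dz": 0, "rx": 0, "ry": 0, "rz": 0}]'

```text
time_s: 30.85
tool_pos: [566.9, -92.0, 129.9]
ee_rot: [0.654, 0.757, 0.001, 0.002]
force: [-0.2, 0.1, -0.2]
opening: 0.424
finger_force: 0.0
```

>>> apply_moves --targets '[{"fingers": 36, "dx": -1, "dy": 0, "dz": 0.4, "rx": 0, "ry": 0, "rz": 0}, {"fingers": 36, "dx": -0.05, "dy": 0, "dz": 0.4, "rx": 0, "ry": 0, "rz": 0}, {"fingers": 36, "dx": 0, "dy": 0, "dz": 0, "rx": 0, "ry": 0, "rz": 0}, {"fingers": 36, "dx": 0, "dy": 0, "dz": 0, "rx": 0, "ry": 0, "rz": 0}, {"fingers": 36, "dx": 0, "dy": 0, "dz": 0, "rx": 0, "ry": 0, "rz": 0}, {"fingers": 36, "dx": 0, "dy": 0, "dz": 0, "rx": 0, "ry": 0, "rz": 0}, {"fingers": 36, "dx": 0, "dy": 0, "dz": 0, "rx": 0, "ry": 0, "rz": 0}, {"fingers": 36, "dx": 0, "dy": 0, "dz": 0, "rx": 0, "ry": 0, "rz": 0}, {"fingers": 36, "dx": 0, "dy": 0, "dz": 0, "rx": 0, "ry": 0, "rz": 0}, {"fingers": 36, "dx": 0, "dy": 0, "dz": 0, "rx": 0, "ry": 0, "rz": 0}]'

```text
time_s: 31.85
tool_pos: [569.6, -116.2, 107.8]
ee_rot: [0.653, 0.757, -0.0, 0.0]
force: [-0.4, 0.1, -0.9]
opening: 0.421
finger_force: 0.0
```

Run:
```python
from h import *
im,w=cloud("wrist"); tops(im,w,mn=40)
go((570.6,-115.8,65),(570.3,-116,125),(552,364,125))
```

```text
top [322. 224.] 773 [ 570.2 -115.5  103.9] mid [ 570.3 -115.8  103.8]  RGBmax-sat [118  96 149]
t 31.9 pos [ 569.6 -116.3  107.8] F [-0.3  0.1 -0. ] open 35.8 ff 0.0
yaw 98.4 tilt 0.01
-> [ 570.6 -115.8   65. ] units [0.01 0.04 1.71]
-> [ 570.3 -116.   125. ] units [-0.01 -0.01 -2.4 ]
-> [552. 364. 125.] units [19.1   2.08 -0.  ]
```

>>> apply_moves --targets '[{"fingers": 36, "dx": 0, "dy": 0.04, "dz": 0.5, "rx": 0, "ry": 0, "rz": 0}, {"fingers": 36, "dx": 0, "dy": 0, "dz": 0.7, "rx": 0, "ry": 0, "rz": 0}, {"fingers": 36, "dx": 0, "dy": 0, "dz": 0.5, "rx": 0, "ry": 0, "rz": 0}, {"fingers": 36, "dx": 0, "dy": 0, "dz": 0, "rx": 0, "ry": 0, "rz": 0}, {"fingers": 12, "dx": 0, "dy": 0, "dz": 0, "rx": 0, "ry": 0, "rz": 0}, {"fingers": 12, "dx": 0, "dy": 0, "dz": 0, "rx": 0, "ry": 0, "rz": 0}, {"fingers": 12, "dx": 0, "dy": 0, "dz": 0, "rx": 0, "ry": 0, "rz": 0}, {"fingers": 12, "dx": 0, "dy": 0, "dz": -0.8, "rx": 0, "ry": 0, "rz": 0}, {"fingers": 12, "dx": 0, "dy": 0, "dz": -0.9, "rx": 0, "ry": 0, "rz": 0}, {"fingers": 12, "dx": 1, "dy": 0, "dz": -0.8, "rx": 0, "ry": 0, "rz": 0}]'

```text
time_s: 32.9
tool_pos: [568.0, -93.7, 128.8]
ee_rot: [0.654, 0.756, -0.0, 0.001]
force: [0.8, 1.1, -1.0]
opening: 0.221
finger_force: 58.7
```

>>> apply_moves --targets '[{"fingers": 12, "dx": 1, "dy": 0.1, "dz": 0, "rx": 0, "ry": 0, "rz": 0}, {"fingers": 12, "dx": 1, "dy": 0.1, "dz": 0, "rx": 0, "ry": 0, "rz": 0}, {"fingers": 12, "dx": 1, "dy": 0.1, "dz": 0, "rx": 0, "ry": 0, "rz": 0}, {"fingers": 12, "dx": 1, "dy": 0.1, "dz": 0, "rx": 0, "ry": 0, "rz": 0}, {"fingers": 12, "dx": 1, "dy": 0.1, "dz": 0, "rx": 0, "ry": 0, "rz": 0}, {"fingers": 12, "dx": 1, "dy": 0.1, "dz": 0, "rx": 0, "ry": 0, "rz": 0}, {"fingers": 12, "dx": 1, "dy": 0.1, "dz": 0, "rx": 0, "ry": 0, "rz": 0}, {"fingers": 12, "dx": 1, "dy": 0.1, "dz": 0, "rx": 0, "ry": 0, "rz": 0}, {"fingers": 12, "dx": 1, "dy": 0.1, "dz": 0, "rx": 0, "ry": 0, "rz": 0}, {"fingers": 12, "dx": 1, "dy": 0.1, "dz": 0, "rx": 0, "ry": 0, "rz": 0}]'

```text
time_s: 33.9
tool_pos: [555.1, 160.6, 128.0]
ee_rot: [0.653, 0.757, 0.0, 0.0]
force: [1.1, 0.2, -0.5]
opening: 0.223
finger_force: 58.7
```

>>> apply_moves --targets '[{"fingers": 12, "dx": 1, "dy": 0.12, "dz": 0, "rx": 0, "ry": 0, "rz": 0}, {"fingers": 12, "dx": 1, "dy": 0.12, "dz": 0, "rx": 0, "ry": 0, "rz": 0}, {"fingers": 12, "dx": 1, "dy": 0.12, "dz": 0, "rx": 0, "ry": 0, "rz": 0}, {"fingers": 12, "dx": 1, "dy": 0.12, "dz": 0, "rx": 0, "ry": 0, "rz": 0}, {"fingers": 12, "dx": 1, "dy": 0.12, "dz": 0, "rx": 0, "ry": 0, "rz": 0}, {"fingers": 12, "dx": 1, "dy": 0.12, "dz": 0, "rx": 0, "ry": 0, "rz": 0}, {"fingers": 12, "dx": 1, "dy": 0.12, "dz": 0, "rx": 0, "ry": 0, "rz": 0}, {"fingers": 12, "dx": 1, "dy": 0.12, "dz": 0, "rx": 0, "ry": 0, "rz": 0}, {"fingers": 12, "dx": 0.1, "dy": 0.12, "dz": 0.7, "rx": 0, "ry": 0, "rz": 0}, {"fingers": 12, "dx": 0, "dy": 0, "dz": 0.8, "rx": 0, "ry": 0, "rz": 0}]'

```text
time_s: 34.9
tool_pos: [553.3, 365.6, 90.9]
ee_rot: [0.653, 0.758, 0.002, 0.001]
force: [-0.7, -0.5, -0.8]
opening: 0.22
finger_force: 58.7
```

>>> apply_moves --targets '[{"fingers": 12, "dx": 0, "dy": 0, "dz": 0.3, "rx": 0, "ry": 0, "rz": 0}, {"fingers": 45, "dx": 0, "dy": 0, "dz": 0, "rx": 0, "ry": 0, "rz": 0}, {"fingers": 45, "dx": 0, "dy": 0, "dz": 0, "rx": 0, "ry": 0, "rz": 0}, {"fingers": 45, "dx": 0, "dy": 0, "dz": 0, "rx": 0, "ry": 0, "rz": 0}, {"fingers": 45, "dx": 0, "dy": 0, "dz": -1, "rx": 0, "ry": 0, "rz": 0}, {"fingers": 45, "dx": 0, "dy": 0, "dz": -1, "rx": 0, "ry": 0, "rz": 0}, {"fingers": 45, "dx": 0, "dy": 0, "dz": -1, "rx": 0, "ry": 0, "rz": 0}, {"fingers": 45, "dx": -1, "dy": 0, "dz": -1, "rx": 0, "ry": 0, "rz": 0}, {"fingers": 45, "dx": -1, "dy": 0, "dz": -1, "rx": 0, "ry": 0, "rz": 0}, {"fingers": 45, "dx": -1, "dy": 0, "dz": -1, "rx": 0, "ry": 0, "rz": 0}]'

```text
time_s: 35.9
tool_pos: [563.5, 288.9, 235.0]
ee_rot: [0.653, 0.757, 0.001, 0.001]
force: [0.8, -0.3, 0.4]
opening: 0.525
finger_force: 0.0
```

Run:
```python
from h import *
im,w=cloud("side"); tops(im,w,mn=25)
a=im[70:170,240:360]
im,w=cloud("scene"); b=im[270:395,340:470]
im,w=cloud("wrist")
save(np.hstack([cv2.resize(b,(400,400)),cv2.resize(im,(400,400))]),"binchk")
go((448,-357,230),(523,-362,230))
```

```text
top [382. 214.] 44 [679.4 -73.8 103. ] mid [679.3 -73.6 103.6]  RGBmax-sat [47 54 82]
t 36.05 pos [564.9 288.9 236.1] F [-0.5  0.5 -0.1] open 45.2 ff 0.0
yaw 98.26 tilt 0.36
-> [ 448. -357.  230.] units [-24.9   -8.34   0.16]
-> [ 523. -362.  230.] units [-0.63  2.94  0.02]
```

View pics/binchk.png

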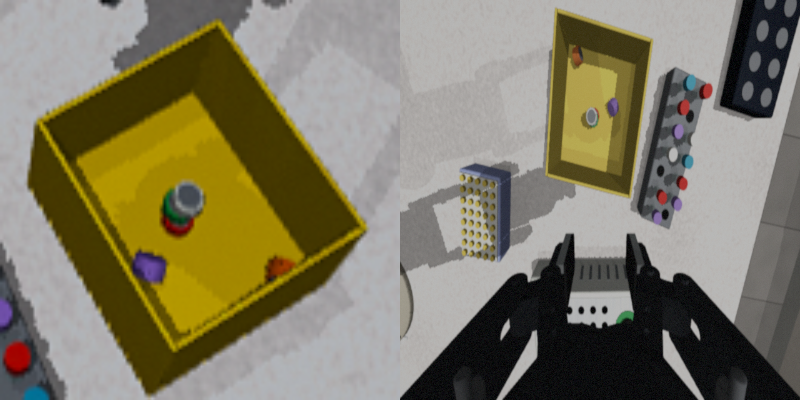

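All five caps lie in the bin: scene crop (187,195) with a stack of white, green and red, lavender (150,266) and orange (280,268). Next I'll go above the yellow probe.

>>> apply_moves --targets '[{"fingers": 50, "dx": -1, "dy": -0.2, "dz": 0, "rx": 0, "ry": 0, "rz": 0}, {"fingers": 50, "dx": -1, "dy": -0.2, "dz": 0, "rx": 0, "ry": 0, "rz": 0}, {"fingers": 50, "dx": -1, "dy": -0.2, "dz": 0, "rx": 0, "ry": 0, "rz": 0}, {"fingers": 50, "dx": -1, "dy": -0.2, "dz": 0, "rx": 0, "ry": 0, "rz": 0}, {"fingers": 50, "dx": -1, "dy": -0.2, "dz": 0, "rx": 0, "ry": 0, "rz": 0}, {"fingers": 50, "dx": -1, "dy": -0.2, "dz": 0, "rx": 0, "ry": 0, "rz": 0}, {"fingers": 50, "dx": -1, "dy": -0.2, "dz": 0, "rx": 0, "ry": 0, "rz": 0}, {"fingers": 50, "dx": -1, "dy": -0.2, "dz": 0, "rx": 0, "ry": 0, "rz": 0}, {"fingers": 50, "dx": -1, "dy": -0.2, "dz": 0, "rx": 0, "ry": 0, "rz": 0}, {"fingers": 50, "dx": -1, "dy": -0.2, "dz": 0, "rx": 0, "ry": 0, "rz": 0}]'

```text
time_s: 37.05
tool_pos: [549.7, 35.1, 231.8]
ee_rot: [0.653, 0.757, -0.0, -0.001]
force: [0.6, -0.6, 1.4]
opening: 0.59
finger_force: 0.0
```

>>> apply_moves --targets '[{"fingers": 50, "dx": -1, "dy": -0.25, "dz": 0, "rx": 0, "ry": 0, "rz": 0}, {"fingers": 50, "dx": -1, "dy": -0.25, "dz": 0, "rx": 0, "ry": 0, "rz": 0}, {"fingers": 50, "dx": -1, "dy": -0.25, "dz": 0, "rx": 0, "ry": 0, "rz": 0}, {"fingers": 50, "dx": -1, "dy": -0.25, "dz": 0, "rx": 0, "ry": 0, "rz": 0}, {"fingers": 50, "dx": -1, "dy": -0.25, "dz": 0, "rx": 0, "ry": 0, "rz": 0}, {"fingers": 50, "dx": -1, "dy": -0.25, "dz": 0, "rx": 0, "ry": 0, "rz": 0}, {"fingers": 50, "dx": -1, "dy": -0.25, "dz": 0, "rx": 0, "ry": 0, "rz": 0}, {"fingers": 50, "dx": -1, "dy": -0.25, "dz": 0, "rx": 0, "ry": 0, "rz": 0}, {"fingers": 50, "dx": -1, "dy": -0.25, "dz": 0, "rx": 0, "ry": 0, "rz": 0}, {"fingers": 50, "dx": -1, "dy": -0.25, "dz": 0, "rx": 0, "ry": 0, "rz": 0}]'

```text
time_s: 38.05
tool_pos: [525.0, -221.3, 231.8]
ee_rot: [0.653, 0.757, 0.0, -0.001]
force: [0.8, 0.2, 0.1]
opening: 0.586
finger_force: 0.0
```

>>> apply_moves --targets '[{"fingers": 50, "dx": -1, "dy": -0.2, "dz": 0, "rx": 0, "ry": 0, "rz": 0}, {"fingers": 50, "dx": -1, "dy": -0.2, "dz": 0, "rx": 0, "ry": 0, "rz": 0}, {"fingers": 50, "dx": -1, "dy": -0.2, "dz": 0, "rx": 0, "ry": 0, "rz": 0}, {"fingers": 50, "dx": -1, "dy": -0.15, "dz": 0, "rx": 0, "ry": 0, "rz": 0}, {"fingers": 50, "dx": -1, "dy": -0.1, "dz": 0, "rx": 0, "ry": 0, "rz": 0}, {"fingers": 50, "dx": -0.5, "dy": 0, "dz": 0, "rx": 0, "ry": 0, "rz": 0}, {"fingers": 50, "dx": 0, "dy": 0, "dz": 0, "rx": 0, "ry": 0, "rz": 0}, {"fingers": 50, "dx": 0, "dy": 0, "dz": 0, "rx": 0, "ry": 0, "rz": 0}, {"fingers": 50, "dx": 0, "dy": 0, "dz": 0, "rx": 0, "ry": 0, "rz": 0}, {"fingers": 50, "dx": 0, "dy": 0, "dz": 0, "rx": 0, "ry": 0, "rz": 0}]'

```text
time_s: 39.05
tool_pos: [524.2, -359.3, 233.1]
ee_rot: [0.653, 0.757, 0.0, -0.0]
force: [0.0, -0.6, 0.1]
opening: 0.588
finger_force: 0.0
```

```bash
cat >> h.py <<'E'
def heads(im,w,zlo=153,zhi=166,box=(400,600,-420,-300)):
    z=w[...,2]; x,y=w[...,0],w[...,1]
    m=(z>zlo)&(z<zhi)&(x>box[0])&(x<box[1])&(y>box[2])&(y<box[3])
    k,lab,st,c=cv2.connectedComponentsWithStats(m.astype(np.uint8))
    for i in range(1,k):
        if st[i,4]>15:
            q=w[lab==i]; C=cv2.minEnclosingCircle(np.ascontiguousarray(q[:,None,:2],dtype=np.float32)); print("head",c[i].round(),st[i,4],np.mean(q,0).round(1),"circ",np.round(C[0],1),round(C[1],1),"z",np.median(q[:,2]).round(1),im[lab==i].mean(0).round())
E
python3 - <<'E'
from h import *
im,w=cloud("wrist"); save(im,"w5"); heads(im,w)
go((523,-362,150),(523,-362,95))
E
```

```text
head [237. 182.] 554 [ 448.7 -356.5  159.5] circ [ 447.8 -357.4] 11.9 z 159.9 [29. 56. 38.]
head [317. 203.] 511 [ 521.9 -364.7  159.5] circ [ 522.1 -365.3] 11.8 z 159.7 [79. 73. 42.]
t 39.1 pos [ 524.2 -359.5  233.2] F [-0.1 -0.2 -0.3] open 49.9 ff 0.0
yaw 98.46 tilt 0.02
-> [ 523. -362.  150.] units [-0.09 -0.06  3.33]
-> [ 523. -362.   95.] units [ 0.  -0.   2.2]
```

Heads: yellow (522.1,-365.3) and green (447.8,-357.4), both at z 160, radius 11.9 and 74.6 mm apart, as expected. I'll go down on yellow.

>>> apply_moves --targets '[{"fingers": 50, "dx": -0.22, "dy": -0.12, "dz": 0, "rx": 0, "ry": 0, "rz": 0}, {"fingers": 50, "dx": 0, "dy": 0, "dz": 0.5, "rx": 0, "ry": 0, "rz": 0}, {"fingers": 50, "dx": 0, "dy": 0, "dz": 0.8, "rx": 0, "ry": 0, "rz": 0}, {"fingers": 50, "dx": 0, "dy": 0, "dz": 0.8, "rx": 0, "ry": 0, "rz": 0}, {"fingers": 50, "dx": 0, "dy": 0, "dz": 0.8, "rx": 0, "ry": 0, "rz": 0}, {"fingers": 50, "dx": 0, "dy": 0, "dz": 0.6, "rx": 0, "ry": 0, "rz": 0}, {"fingers": 50, "dx": 0, "dy": 0, "dz": 0.4, "rx": 0, "ry": 0, "rz": 0}, {"fingers": 50, "dx": 0, "dy": 0, "dz": 0, "rx": 0, "ry": 0, "rz": 0}, {"fingers": 50, "dx": 0, "dy": 0, "dz": 0, "rx": 0, "ry": 0, "rz": 0}, {"fingers": 50, "dx": 0, "dy": 0, "dz": 0, "rx": 0, "ry": 0, "rz": 0}]'

```text
time_s: 40.1
tool_pos: [522.4, -367.0, 136.3]
ee_rot: [0.653, 0.757, -0.0, 0.001]
force: [-0.3, -0.4, 1.0]
opening: 0.582
finger_force: 0.0
```

Run:
```python
from h import *
im,w=cloud("wrist"); heads(im,w)
go((522.1,-365.3,97))
```

```text
head [191. 206.] 1476 [ 448.9 -356.   159.3] circ [ 447.8 -357.4] 12.0 z 159.7 [24. 50. 33.]
head [320. 238.] 1285 [ 521.6 -364.1  159.4] circ [ 521.8 -365.6] 11.9 z 159.8 [59. 53. 29.]
t 40.15 pos [ 522.5 -367.   136.4] F [-0.9  0.3  0.3] open 49.9 ff 0.0
yaw 98.4 tilt 0.12
-> [ 522.1 -365.3   97. ] units [ 0.07 -0.01  1.57]
```

>>> apply_moves --targets '[{"fingers": 50, "dx": 0.05, "dy": -0.02, "dz": 0.5, "rx": 0, "ry": 0, "rz": 0}, {"fingers": 50, "dx": 0, "dy": 0, "dz": 0.6, "rx": 0, "ry": 0, "rz": 0}, {"fingers": 50, "dx": 0, "dy": 0, "dz": 0.47, "rx": 0, "ry": 0, "rz": 0}, {"fingers": 50, "dx": 0, "dy": 0, "dz": 0, "rx": 0, "ry": 0, "rz": 0}, {"fingers": 50, "dx": 0, "dy": 0, "dz": 0, "rx": 0, "ry": 0, "rz": 0}, {"fingers": 12, "dx": 0, "dy": 0, "dz": 0, "rx": 0, "ry": 0, "rz": 0}, {"fingers": 12, "dx": 0, "dy": 0, "dz": 0, "rx": 0, "ry": 0, "rz": 0}, {"fingers": 12, "dx": 0, "dy": 0, "dz": 0, "rx": 0, "ry": 0, "rz": 0}, {"fingers": 12, "dx": 0, "dy": 0, "dz": 0, "rx": 0, "ry": 0, "rz": 0}, {"fingers": 12, "dx": 0, "dy": 0, "dz": 0, "rx": 0, "ry": 0, "rz": 0}]'

```text
time_s: 41.15
tool_pos: [521.7, -365.8, 97.0]
ee_rot: [0.653, 0.757, -0.0, 0.001]
force: [-1.0, -0.4, 4.1]
opening: 0.266
finger_force: 58.7
```

Run:
```python
from h import *
im,w=cloud("wrist"); heads(im,w); save(im,"w6")
go((667.1,11.1,220),(667.1,11.1,130)); print(read_state()["moment"].round(2))
```

```text
head [152. 236.] 2598 [ 449.2 -355.6  159.1] circ [ 447.4 -356.7] 12.5 z 159.7 [21. 46. 29.]
head [321. 275.] 3236 [ 521.2 -363.   159.6] circ [ 520.8 -359.6] 24.8 z 159.8 [45. 41. 26.]
t 41.2 pos [ 521.7 -365.7   96.9] F [ 0.2 -0.2  5. ] open 22.3 ff 58.7
yaw 98.4 tilt 0.11
-> [667.1  11.1 220. ] units [14.05  7.96 -4.93]
-> [667.1  11.1 130. ] units [ 0.01 -0.    3.6 ]
[ 0.08  0.03 -0.04]
```

View pics/w6.png

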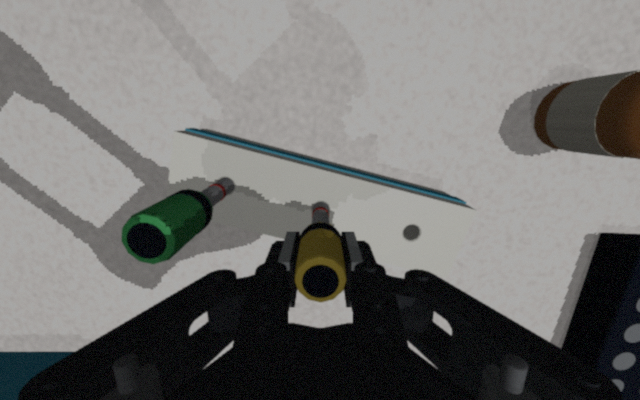

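Yellow is gripped by the head, upright at (320,270), at TCP z 97 with its tip at 10. Its tip therefore sits 87 below the TCP, and the yellow target is TCP z = 124. I'll lift and carry it.

>>> apply_moves --targets '[{"fingers": 12, "dx": 0, "dy": 0, "dz": -0.4, "rx": 0, "ry": 0, "rz": 0}, {"fingers": 12, "dx": 0, "dy": 0, "dz": -0.8, "rx": 0, "ry": 0, "rz": 0}, {"fingers": 12, "dx": 0, "dy": 0, "dz": -1, "rx": 0, "ry": 0, "rz": 0}, {"fingers": 12, "dx": 0, "dy": 0, "dz": -1, "rx": 0, "ry": 0, "rz": 0}, {"fingers": 12, "dx": 0, "dy": 0, "dz": -1, "rx": 0, "ry": 0, "rz": 0}, {"fingers": 12, "dx": 0, "dy": 0, "dz": -0.8, "rx": 0, "ry": 0, "rz": 0}, {"fingers": 12, "dx": 0.5, "dy": 0.3, "dz": 0, "rx": 0, "ry": 0, "rz": 0}, {"fingers": 12, "dx": 0.9, "dy": 0.5, "dz": 0, "rx": 0, "ry": 0, "rz": 0}, {"fingers": 12, "dx": 0.9, "dy": 0.5, "dz": 0, "rx": 0, "ry": 0, "rz": 0}, {"fingers": 12, "dx": 0.9, "dy": 0.5, "dz": 0, "rx": 0, "ry": 0, "rz": 0}]'

```text
time_s: 42.2
tool_pos: [553.6, -277.0, 219.4]
ee_rot: [0.653, 0.757, 0.0, -0.002]
force: [0.5, 0.2, -0.5]
opening: 0.266
finger_force: 59.3
```

>>> apply_moves --targets '[{"fingers": 12, "dx": 0.9, "dy": 0.5, "dz": 0, "rx": 0, "ry": 0, "rz": 0}, {"fingers": 12, "dx": 0.9, "dy": 0.5, "dz": 0, "rx": 0, "ry": 0, "rz": 0}, {"fingers": 12, "dx": 0.9, "dy": 0.5, "dz": 0, "rx": 0, "ry": 0, "rz": 0}, {"fingers": 12, "dx": 0.9, "dy": 0.5, "dz": 0, "rx": 0, "ry": 0, "rz": 0}, {"fingers": 12, "dx": 0.9, "dy": 0.5, "dz": 0, "rx": 0, "ry": 0, "rz": 0}, {"fingers": 12, "dx": 0.9, "dy": 0.5, "dz": 0, "rx": 0, "ry": 0, "rz": 0}, {"fingers": 12, "dx": 0.9, "dy": 0.5, "dz": 0, "rx": 0, "ry": 0, "rz": 0}, {"fingers": 12, "dx": 0.9, "dy": 0.5, "dz": 0, "rx": 0, "ry": 0, "rz": 0}, {"fingers": 12, "dx": 0.9, "dy": 0.5, "dz": 0, "rx": 0, "ry": 0, "rz": 0}, {"fingers": 12, "dx": 0.9, "dy": 0.5, "dz": 0, "rx": 0, "ry": 0, "rz": 0}]'

```text
time_s: 43.2
tool_pos: [643.8, -36.3, 219.2]
ee_rot: [0.653, 0.757, -0.001, -0.002]
force: [-0.3, -0.2, -0.8]
opening: 0.264
finger_force: 59.3
```

>>> apply_moves --targets '[{"fingers": 12, "dx": 0.9, "dy": 0.5, "dz": 0, "rx": 0, "ry": 0, "rz": 0}, {"fingers": 12, "dx": 0.9, "dy": 0.4, "dz": 0, "rx": 0, "ry": 0, "rz": 0}, {"fingers": 12, "dx": 0, "dy": 0, "dz": 0, "rx": 0, "ry": 0, "rz": 0}, {"fingers": 12, "dx": 0, "dy": 0, "dz": 0, "rx": 0, "ry": 0, "rz": 0}, {"fingers": 12, "dx": 0, "dy": 0, "dz": 0, "rx": 0, "ry": 0, "rz": 0}, {"fingers": 12, "dx": 0, "dy": 0, "dz": 0, "rx": 0, "ry": 0, "rz": 0}, {"fingers": 12, "dx": 0, "dy": 0, "dz": 0, "rx": 0, "ry": 0, "rz": 0}, {"fingers": 12, "dx": 0, "dy": 0, "dz": 0, "rx": 0, "ry": 0, "rz": 0}, {"fingers": 12, "dx": 0, "dy": 0, "dz": 0, "rx": 0, "ry": 0, "rz": 0}, {"fingers": 12, "dx": 0, "dy": 0, "dz": 0, "rx": 0, "ry": 0, "rz": 0}]'

```text
time_s: 44.2
tool_pos: [660.5, 8.8, 221.1]
ee_rot: [0.654, 0.757, -0.0, 0.0]
force: [0.3, 0.5, -0.3]
opening: 0.262
finger_force: 59.2
```

Run:
```python
from h import *
go((667.1,11.1,200),(667.1,11.1,124)); print(read_state()["moment"].round(2))
P=read_state()["tool_pos"]
for n in ("scene","side"):
    im,w=cloud(n); z=w[...,2]
    m=(np.hypot(w[...,0]-P[0],w[...,1]-P[1])<18)&(z>115)
    for lo in range(130,270,15):
        q=w[m&(z>=lo)&(z<lo+15)]
        if len(q)>4: print(n,lo,len(q),np.median(q,0).round(1),np.ptp(q[:,:2],axis=0).round(0))
    np.savez(n+"_y.npz",im=im,w=w)
```

```text
t 44.2 pos [660.5   8.8 221.1] F [ 0.3  0.5 -0.3] open 22.4 ff 59.2
yaw 98.37 tilt 0.01
-> [667.1  11.1 200. ] units [0.05 0.27 0.84]
-> [667.1  11.1 124. ] units [ 0.   -0.    3.04]
[ 0.04 -0.02 -0.04]
scene 130 11 [662.6  15.4 141. ] [10.  8.]
scene 145 18 [663.3  16.  152.8] [9. 6.]
scene 160 21 [664.4  16.2 167.6] [11. 10.]
scene 175 21 [664.1  16.1 182.5] [10. 10.]
scene 190 23 [662.8  16.5 197.1] [11.  7.]
scene 205 25 [663.6  15.6 213.3] [12.  7.]
scene 220 17 [663.7  15.9 225.2] [9. 6.]
scene 235 27 [662.9  21.3 245.1] [23.  9.]
scene 250 52 [660.2  21.3 258.2] [27. 13.]
scene 265 50 [659.   20.8 273.1] [24. 27.]
side 130 8 [658.9   5.7 142.8] [10.  5.]
side 145 20 [658.4   6.  152.8] [10.  7.]
side 160 21 [658.9   5.9 167.8] [13.  8.]
side 175 22 [659.1   5.6 183.4] [10. 10.]
side 190 22 [659.1   5.4 199.1] [10.  7.]
side 205 23 [658.1   6.1 212.8] [11.  8.]
side 220 22 [659.    5.  228.8] [10.  8.]
side 235 16 [658.   -1.1 246.1] [17.  8.]
side 250 55 [ 6.617e+02 -2.000e-01  2.576e+02] [30. 13.]
side 265 60 [ 6.602e+02 -6.000e-01  2.732e+02] [30. 10.]
```

Run:
```python
from h import *
for n in("scene","side"):
    d=np.load(n+".npz");w=d["w"];z=w[...,2]
    for c in((667.1,11.1),(654.7,94.9),(679.5,-72.9)):
        m=(np.hypot(w[...,0]-c[0],w[...,1]-c[1])<22)&(z>96.5)&(z<106)
        q=w[m]; C=cv2.minEnclosingCircle(np.ascontiguousarray(q[:,None,:2],dtype=np.float32)); print(n,c,len(q),np.round(C[0],1),round(C[1],1),np.median(q[:,2]).round(1))
```

```text
scene (667.1, 11.1) 90 [668.1  15.4] 15.9 98.5
scene (654.7, 94.9) 100 [656.1  98.9] 16.6 98.7
scene (679.5, -72.9) 78 [681.9 -68.2] 16.3 98.4
side (667.1, 11.1) 89 [668.   9.] 18.9 100.3
side (654.7, 94.9) 84 [657.2  95. ] 19.0 101.3
side (679.5, -72.9) 107 [678.8 -73.3] 16.7 100.5
```

>>> apply_moves --targets '[{"fingers": 12, "dx": 0.05, "dy": 0.27, "dz": 0, "rx": 0, "ry": 0, "rz": 0}, {"fingers": 12, "dx": 0, "dy": 0, "dz": 0.5, "rx": 0, "ry": 0, "rz": 0}, {"fingers": 12, "dx": 0, "dy": 0, "dz": 0.5, "rx": 0, "ry": 0, "rz": 0}, {"fingers": 12, "dx": 0, "dy": 0, "dz": 0, "rx": 0, "ry": 0, "rz": 0}, {"fingers": 12, "dx": 0, "dy": 0, "dz": 0, "rx": 0, "ry": 0, "rz": 0}, {"fingers": 12, "dx": 0, "dy": 0, "dz": 0, "rx": 0, "ry": 0, "rz": 0}, {"fingers": 12, "dx": 0, "dy": 0, "dz": 0, "rx": 0, "ry": 0, "rz": 0}, {"fingers": 12, "dx": 0, "dy": 0, "dz": 0, "rx": 0, "ry": 0, "rz": 0}, {"fingers": 12, "dx": 0, "dy": 0, "dz": 0, "rx": 0, "ry": 0, "rz": 0}, {"fingers": 12, "dx": 0, "dy": 0, "dz": 0, "rx": 0, "ry": 0, "rz": 0}]'

```text
time_s: 45.3
tool_pos: [667.1, 11.3, 196.3]
ee_rot: [0.653, 0.757, 0.0, 0.0]
force: [0.4, 0.6, -0.7]
opening: 0.267
finger_force: 59.3
```

Run:
```python
from h import *
im,w=cloud("wrist"); save(im[120:320,220:420],"w7")
go((667.1,11.1,180),(667.1,11.1,124));
```

```text
t 45.35 pos [667.1  11.3 196.2] F [ 0.1 -0.1 -0.6] open 22.7 ff 59.3
yaw 98.39 tilt 0.02
-> [667.1  11.1 180. ] units [-0.01 -0.    0.65]
-> [667.1  11.1 124. ] units [ 0.   -0.    2.24]
```

View pics/w7.png

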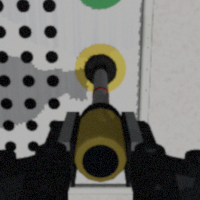

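The tube, mark at (100,88), points into the collar at (100,70). I'll start the insertion gently.

>>> apply_moves --targets '[{"fingers": 12, "dx": 0, "dy": 0, "dz": 0.15, "rx": 0, "ry": 0, "rz": 0}, {"fingers": 12, "dx": 0, "dy": 0, "dz": 0.15, "rx": 0, "ry": 0, "rz": 0}, {"fingers": 12, "dx": 0, "dy": 0, "dz": 0.15, "rx": 0, "ry": 0, "rz": 0}, {"fingers": 12, "dx": 0, "dy": 0, "dz": 0.15, "rx": 0, "ry": 0, "rz": 0}, {"fingers": 12, "dx": 0, "dy": 0, "dz": 0.1, "rx": 0, "ry": 0, "rz": 0}, {"fingers": 12, "dx": 0, "dy": 0, "dz": 0.1, "rx": 0, "ry": 0, "rz": 0}, {"fingers": 12, "dx": 0, "dy": 0, "dz": 0.1, "rx": 0, "ry": 0, "rz": 0}, {"fingers": 12, "dx": 0, "dy": 0, "dz": 0.1, "rx": 0, "ry": 0, "rz": 0}, {"fingers": 12, "dx": 0, "dy": 0, "dz": 0, "rx": 0, "ry": 0, "rz": 0}, {"fingers": 12, "dx": 0, "dy": 0, "dz": 0, "rx": 0, "ry": 0, "rz": 0}]'

```text
time_s: 46.35
tool_pos: [667.2, 11.3, 170.9]
ee_rot: [0.653, 0.757, 0.0, 0.0]
force: [0.5, -0.6, 1.7]
opening: 0.266
finger_force: 59.7
```

Run:
```python
from h import *
go((667.1,11.1,124)); print(read_state()["moment"].round(2))
```

```text
t 46.35 pos [667.2  11.3 170.9] F [ 0.5 -0.6  1.7] open 22.7 ff 59.7
yaw 98.4 tilt 0.02
-> [667.1  11.1 124. ] units [-0.01 -0.01  1.88]
[ 0.02 -0.02  0.01]
```

>>> apply_moves --targets '[{"fingers": 12, "dx": 0, "dy": 0, "dz": 0.25, "rx": 0, "ry": 0, "rz": 0}, {"fingers": 12, "dx": 0, "dy": 0, "dz": 0.25, "rx": 0, "ry": 0, "rz": 0}, {"fingers": 12, "dx": 0, "dy": 0, "dz": 0.25, "rx": 0, "ry": 0, "rz": 0}, {"fingers": 12, "dx": 0, "dy": 0, "dz": 0.25, "rx": 0, "ry": 0, "rz": 0}, {"fingers": 12, "dx": 0, "dy": 0, "dz": 0.25, "rx": 0, "ry": 0, "rz": 0}, {"fingers": 12, "dx": 0, "dy": 0, "dz": 0.25, "rx": 0, "ry": 0, "rz": 0}, {"fingers": 12, "dx": 0, "dy": 0, "dz": 0.25, "rx": 0, "ry": 0, "rz": 0}, {"fingers": 12, "dx": 0, "dy": 0, "dz": 0.13, "rx": 0, "ry": 0, "rz": 0}, {"fingers": 12, "dx": 0, "dy": 0, "dz": 0, "rx": 0, "ry": 0, "rz": 0}, {"fingers": 12, "dx": 0, "dy": 0, "dz": 0, "rx": 0, "ry": 0, "rz": 0}]'

```text
time_s: 47.35
tool_pos: [667.1, 11.4, 123.2]
ee_rot: [0.653, 0.757, -0.0, -0.0]
force: [0.9, 0.7, -1.3]
opening: 0.268
finger_force: 59.1
```

```bash
cat >> h.py <<'E'
def mark(n,P,zc=90):
    """red-mark pixels and head bottom near P, head top"""
    im,w=cloud(n); hsv=cv2.cvtColor(im,cv2.COLOR_RGB2HSV); z=w[...,2]
    r=np.hypot(w[...,0]-P[0],w[...,1]-P[1])
    red=(r<14)&((hsv[...,0]<8)|(hsv[...,0]>170))&(hsv[...,1]>90)&(z>zc)
    print(n,"red n",red.sum(), np.percentile(z[red],[0,50,100]).round(1) if red.any() else "")
    return im,w,r
E
python3 - <<'E'
from h import *
go((667.1,11.1,124)); print(read_state()["moment"].round(2))
for n in("wrist","scene","side"):
    im,w,r=mark(n,(667.1,11.1)); save(im,"y_"+n)
E
```

```text
t 47.35 pos [667.1  11.4 123.2] F [ 0.9  0.7 -1.3] open 22.9 ff 59.1
yaw 98.39 tilt 0.02
-> [667.1  11.1 124. ] units [-0.01 -0.   -0.03]
[ 0.13 -0.3   0.01]
wrist red n 160 [ 91.1 102.4 248.2]
scene red n 12 [ 95.1 100.9 225.4]
side red n 0
```

>>> apply_moves --targets '[{"fingers": 40, "dx": 0, "dy": 0, "dz": 0, "rx": 0, "ry": 0, "rz": 0}, {"fingers": 46, "dx": 0, "dy": 0, "dz": 0, "rx": 0, "ry": 0, "rz": 0}, {"fingers": 50, "dx": 0, "dy": 0, "dz": 0, "rx": 0, "ry": 0, "rz": 0}, {"fingers": 50, "dx": 0, "dy": 0, "dz": 0, "rx": 0, "ry": 0, "rz": 0}, {"fingers": 50, "dx": 0, "dy": 0, "dz": -0.5, "rx": 0, "ry": 0, "rz": 0}, {"fingers": 50, "dx": 0, "dy": 0, "dz": -0.8, "rx": 0, "ry": 0, "rz": 0}, {"fingers": 50, "dx": 0, "dy": 0, "dz": -0.9, "rx": 0, "ry": 0, "rz": 0}, {"fingers": 50, "dx": 0, "dy": 0, "dz": -0.9, "rx": 0, "ry": 0, "rz": 0}, {"fingers": 50, "dx": 0, "dy": 0, "dz": -0.9, "rx": 0, "ry": 0, "rz": 0}, {"fingers": 50, "dx": 0, "dy": 0, "dz": 0, "rx": 0, "ry": 0, "rz": 0}]'

```text
time_s: 48.5
tool_pos: [669.3, 11.1, 229.1]
ee_rot: [0.653, 0.757, 0.003, 0.004]
force: [-0.5, 0.0, 0.8]
opening: 0.584
finger_force: 0.0
```

Run:
```python
from h import *
im,w=cloud("wrist"); heads(im,w,178,196,(630,700,-30,50))
for n in ("wrist","scene"): im,w,r=mark(n,(667.1,11.1),94)
im,w=cloud("scene"); save(cv2.resize(im[150:280,220:360],None,fx=4,fy=4,interpolation=cv2.INTER_CUBIC),"y_in")
go((447.8,-357.4,235))
```

```text
head [317. 205.] 676 [666.8  12.7 186.1] circ [667.2  11.6] 11.9 z 186.5 [81. 74. 43.]
wrist red n 155 [ 94.5 339.3 351.8]
scene red n 15 [ 96.4  99.  102.9]
t 48.7 pos [666.3  11.3 223. ] F [-0.1 -0.6 -0.4] open 50.0 ff 0.0
yaw 98.39 tilt 0.12
-> [ 447.8 -357.4  235. ] units [-13.32 -10.8   -0.46]
```

View pics/y_in.png

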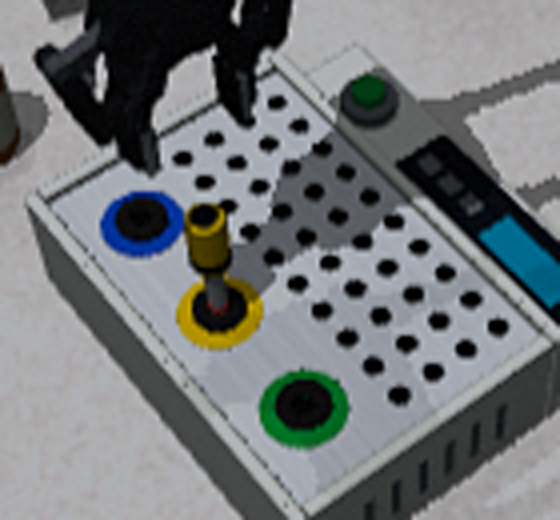

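Yellow is in upright: its head top is at z 186.5 (187 wanted) and the mark shows at the collar (218,308). Now green.

>>> apply_moves --targets '[{"fingers": 50, "dx": -0.95, "dy": -0.77, "dz": -0.1, "rx": 0, "ry": 0, "rz": 0}, {"fingers": 50, "dx": -0.95, "dy": -0.77, "dz": -0.1, "rx": 0, "ry": 0, "rz": 0}, {"fingers": 50, "dx": -0.95, "dy": -0.77, "dz": -0.1, "rx": 0, "ry": 0, "rz": 0}, {"fingers": 50, "dx": -0.95, "dy": -0.77, "dz": -0.1, "rx": 0, "ry": 0, "rz": 0}, {"fingers": 50, "dx": -0.95, "dy": -0.77, "dz": 0, "rx": 0, "ry": 0, "rz": 0}, {"fingers": 50, "dx": -0.95, "dy": -0.77, "dz": 0, "rx": 0, "ry": 0, "rz": 0}, {"fingers": 50, "dx": -0.95, "dy": -0.77, "dz": 0, "rx": 0, "ry": 0, "rz": 0}, {"fingers": 50, "dx": -0.95, "dy": -0.77, "dz": 0, "rx": 0, "ry": 0, "rz": 0}, {"fingers": 50, "dx": -0.95, "dy": -0.77, "dz": 0, "rx": 0, "ry": 0, "rz": 0}, {"fingers": 50, "dx": -0.95, "dy": -0.77, "dz": 0, "rx": 0, "ry": 0, "rz": 0}]'

```text
time_s: 49.7
tool_pos: [509.8, -252.3, 232.7]
ee_rot: [0.653, 0.757, -0.0, -0.001]
force: [-0.2, -0.6, 0.1]
opening: 0.584
finger_force: 0.0
```

>>> apply_moves --targets '[{"fingers": 50, "dx": -0.95, "dy": -0.77, "dz": 0, "rx": 0, "ry": 0, "rz": 0}, {"fingers": 50, "dx": -0.95, "dy": -0.77, "dz": 0, "rx": 0, "ry": 0, "rz": 0}, {"fingers": 50, "dx": -0.95, "dy": -0.77, "dz": 0, "rx": 0, "ry": 0, "rz": 0}, {"fingers": 50, "dx": -0.95, "dy": -0.77, "dz": 0, "rx": 0, "ry": 0, "rz": 0}, {"fingers": 50, "dx": 0, "dy": 0, "dz": 0.4, "rx": 0, "ry": 0, "rz": 0}, {"fingers": 50, "dx": 0, "dy": 0, "dz": 0.5, "rx": 0, "ry": 0, "rz": 0}, {"fingers": 50, "dx": 0, "dy": 0, "dz": 0.5, "rx": 0, "ry": 0, "rz": 0}, {"fingers": 50, "dx": 0, "dy": 0, "dz": 0.5, "rx": 0, "ry": 0, "rz": 0}, {"fingers": 50, "dx": 0, "dy": 0, "dz": 0, "rx": 0, "ry": 0, "rz": 0}, {"fingers": 50, "dx": 0, "dy": 0, "dz": 0, "rx": 0, "ry": 0, "rz": 0}]'

```text
time_s: 50.7
tool_pos: [449.2, -356.3, 186.0]
ee_rot: [0.653, 0.757, 0.0, -0.0]
force: [0.2, -0.4, -0.3]
opening: 0.585
finger_force: 0.0
```

Run:
```python
from h import *
im,w=cloud("wrist"); heads(im,w)
go((447.8,-357.4,150),(447.8,-357.4,97))
```

```text
head [318. 214.] 760 [ 447.3 -356.1  159.5] circ [ 447.5 -357.2] 11.8 z 159.8 [26. 49. 34.]
t 50.75 pos [ 449.5 -356.7  186.7] F [ 0.5 -0.6  0.5] open 50.2 ff 0.0
yaw 98.45 tilt 0.03
-> [ 447.8 -357.4  150. ] units [-0.02 -0.07  1.47]
-> [ 447.8 -357.4   97. ] units [ 0.   -0.    2.12]
```

>>> apply_moves --targets '[{"fingers": 50, "dx": -0.01, "dy": -0.07, "dz": 0, "rx": 0, "ry": 0, "rz": 0}, {"fingers": 50, "dx": 0, "dy": 0, "dz": 0.5, "rx": 0, "ry": 0, "rz": 0}, {"fingers": 50, "dx": 0, "dy": 0, "dz": 0.7, "rx": 0, "ry": 0, "rz": 0}, {"fingers": 50, "dx": 0, "dy": 0, "dz": 0.7, "rx": 0, "ry": 0, "rz": 0}, {"fingers": 50, "dx": 0, "dy": 0, "dz": 0.7, "rx": 0, "ry": 0, "rz": 0}, {"fingers": 50, "dx": 0, "dy": 0, "dz": 0.6, "rx": 0, "ry": 0, "rz": 0}, {"fingers": 50, "dx": 0, "dy": 0, "dz": 0.37, "rx": 0, "ry": 0, "rz": 0}, {"fingers": 50, "dx": 0, "dy": 0, "dz": 0, "rx": 0, "ry": 0, "rz": 0}, {"fingers": 50, "dx": 0, "dy": 0, "dz": 0, "rx": 0, "ry": 0, "rz": 0}, {"fingers": 50, "dx": 0, "dy": 0, "dz": 0, "rx": 0, "ry": 0, "rz": 0}]'

```text
time_s: 51.75
tool_pos: [447.8, -358.0, 98.2]
ee_rot: [0.653, 0.757, -0.0, 0.001]
force: [-0.6, -0.4, -0.3]
opening: 0.588
finger_force: 0.0
```

>>> apply_moves --targets '[{"fingers": 12, "dx": 0, "dy": 0, "dz": 0, "rx": 0, "ry": 0, "rz": 0}, {"fingers": 12, "dx": 0, "dy": 0, "dz": 0, "rx": 0, "ry": 0, "rz": 0}, {"fingers": 12, "dx": 0, "dy": 0, "dz": 0, "rx": 0, "ry": 0, "rz": 0}, {"fingers": 12, "dx": 0, "dy": 0, "dz": 0, "rx": 0, "ry": 0, "rz": 0}, {"fingers": 12, "dx": 0, "dy": 0, "dz": 0, "rx": 0, "ry": 0, "rz": 0}, {"fingers": 12, "dx": 0, "dy": 0, "dz": 0, "rx": 0, "ry": 0, "rz": 0}, {"fingers": 12, "dx": 0, "dy": 0, "dz": 0, "rx": 0, "ry": 0, "rz": 0}, {"fingers": 12, "dx": 0, "dy": 0, "dz": 0, "rx": 0, "ry": 0, "rz": 0}, {"fingers": 12, "dx": 0, "dy": 0, "dz": 0, "rx": 0, "ry": 0, "rz": 0}, {"fingers": 12, "dx": 0, "dy": 0, "dz": 0, "rx": 0, "ry": 0, "rz": 0}]'

```text
time_s: 52.75
tool_pos: [447.6, -357.9, 98.1]
ee_rot: [0.653, 0.757, -0.0, 0.001]
force: [-0.8, -0.4, 5.0]
opening: 0.262
finger_force: 58.6
```

Run:
```python
from h import *
go((447.6,-357.3,232),(600,94.9,232),(654.7,94.9,232),(654.7,94.9,117)); print(read_state()["moment"].round(2))
```

```text
t 52.75 pos [ 447.6 -357.9   98.1] F [-0.8 -0.4  5. ] open 22.4 ff 58.6
yaw 98.4 tilt 0.09
-> [ 447.6 -357.3  232. ] units [ 0.02  0.01 -5.36]
-> [600.   94.9 232. ] units [17.    8.67 -0.02]
-> [654.7  94.9 232. ] units [-0.32  2.16  0.  ]
-> [654.7  94.9 117. ] units [ 0.01 -0.    4.6 ]
[0.05 0.15 0.04]
```

>>> apply_moves --targets '[{"fingers": 12, "dx": 0, "dy": 0, "dz": -0.5, "rx": 0, "ry": 0, "rz": 0}, {"fingers": 12, "dx": 0, "dy": 0, "dz": -1, "rx": 0, "ry": 0, "rz": 0}, {"fingers": 12, "dx": 0, "dy": 0, "dz": -1, "rx": 0, "ry": 0, "rz": 0}, {"fingers": 12, "dx": 0, "dy": 0, "dz": -1, "rx": 0, "ry": 0, "rz": 0}, {"fingers": 12, "dx": 0, "dy": 0, "dz": -1, "rx": 0, "ry": 0, "rz": 0}, {"fingers": 12, "dx": 0, "dy": 0, "dz": -0.86, "rx": 0, "ry": 0, "rz": 0}, {"fingers": 12, "dx": 0.5, "dy": 0.2, "dz": 0, "rx": 0, "ry": 0, "rz": 0}, {"fingers": 12, "dx": 1, "dy": 0.5, "dz": 0, "rx": 0, "ry": 0, "rz": 0}, {"fingers": 12, "dx": 1, "dy": 0.5, "dz": 0, "rx": 0, "ry": 0, "rz": 0}, {"fingers": 12, "dx": 1, "dy": 0.5, "dz": 0, "rx": 0, "ry": 0, "rz": 0}]'

```text
time_s: 53.75
tool_pos: [475.9, -262.2, 229.8]
ee_rot: [0.654, 0.757, 0.0, -0.002]
force: [0.6, -0.1, -1.4]
opening: 0.263
finger_force: 59.2
```

>>> apply_moves --targets '[{"fingers": 12, "dx": 1, "dy": 0.5, "dz": 0, "rx": 0, "ry": 0, "rz": 0}, {"fingers": 12, "dx": 1, "dy": 0.5, "dz": 0, "rx": 0, "ry": 0, "rz": 0}, {"fingers": 12, "dx": 1, "dy": 0.5, "dz": 0, "rx": 0, "ry": 0, "rz": 0}, {"fingers": 12, "dx": 1, "dy": 0.5, "dz": 0, "rx": 0, "ry": 0, "rz": 0}, {"fingers": 12, "dx": 1, "dy": 0.5, "dz": 0, "rx": 0, "ry": 0, "rz": 0}, {"fingers": 12, "dx": 1, "dy": 0.5, "dz": 0, "rx": 0, "ry": 0, "rz": 0}, {"fingers": 12, "dx": 1, "dy": 0.5, "dz": 0, "rx": 0, "ry": 0, "rz": 0}, {"fingers": 12, "dx": 1, "dy": 0.5, "dz": 0, "rx": 0, "ry": 0, "rz": 0}, {"fingers": 12, "dx": 1, "dy": 0.5, "dz": 0, "rx": 0, "ry": 0, "rz": 0}, {"fingers": 12, "dx": 1, "dy": 0.5, "dz": 0, "rx": 0, "ry": 0, "rz": 0}]'

```text
time_s: 54.75
tool_pos: [562.4, 3.2, 229.7]
ee_rot: [0.653, 0.757, -0.001, -0.002]
force: [0.2, -1.1, -1.3]
opening: 0.265
finger_force: 59.2
```

>>> apply_moves --targets '[{"fingers": 12, "dx": 1, "dy": 0.5, "dz": 0, "rx": 0, "ry": 0, "rz": 0}, {"fingers": 12, "dx": 1, "dy": 0.5, "dz": 0, "rx": 0, "ry": 0, "rz": 0}, {"fingers": 12, "dx": 1, "dy": 0.5, "dz": 0, "rx": 0, "ry": 0, "rz": 0}, {"fingers": 12, "dx": 0.2, "dy": 0.6, "dz": 0, "rx": 0, "ry": 0, "rz": 0}, {"fingers": 12, "dx": 0, "dy": 0.7, "dz": 0, "rx": 0, "ry": 0, "rz": 0}, {"fingers": 12, "dx": 0, "dy": 0.7, "dz": 0, "rx": 0, "ry": 0, "rz": 0}, {"fingers": 12, "dx": 0, "dy": 0, "dz": 0, "rx": 0, "ry": 0, "rz": 0}, {"fingers": 12, "dx": 0, "dy": 0, "dz": 0, "rx": 0, "ry": 0, "rz": 0}, {"fingers": 12, "dx": 0, "dy": 0, "dz": 0, "rx": 0, "ry": 0, "rz": 0}, {"fingers": 12, "dx": 0, "dy": 0, "dz": 0, "rx": 0, "ry": 0, "rz": 0}]'

```text
time_s: 55.75
tool_pos: [637.6, 92.8, 231.3]
ee_rot: [0.653, 0.757, -0.0, -0.0]
force: [0.7, 0.8, -0.6]
opening: 0.265
finger_force: 59.2
```

Run:
```python
from h import *
go((654.7,95.1,197),(654.7,95.1,118)); print(read_state()["moment"].round(2))
```

```text
t 55.75 pos [637.6  92.8 231.3] F [ 0.7  0.8 -0.6] open 22.7 ff 59.2
yaw 98.39 tilt 0.04
-> [654.7  95.1 197. ] units [-0.01  0.69  1.37]
-> [654.7  95.1 118. ] units [-0.    0.    3.16]
[ 0.02  0.03 -0.02]
```

>>> apply_moves --targets '[{"fingers": 12, "dx": 0, "dy": 0.4, "dz": 0, "rx": 0, "ry": 0, "rz": 0}, {"fingers": 12, "dx": -0.01, "dy": 0.29, "dz": 0.3, "rx": 0, "ry": 0, "rz": 0}, {"fingers": 12, "dx": 0, "dy": 0, "dz": 0.5, "rx": 0, "ry": 0, "rz": 0}, {"fingers": 12, "dx": 0, "dy": 0, "dz": 0.5, "rx": 0, "ry": 0, "rz": 0}, {"fingers": 12, "dx": 0, "dy": 0, "dz": 0, "rx": 0, "ry": 0, "rz": 0}, {"fingers": 12, "dx": 0, "dy": 0, "dz": 0, "rx": 0, "ry": 0, "rz": 0}, {"fingers": 12, "dx": 0, "dy": 0, "dz": 0, "rx": 0, "ry": 0, "rz": 0}, {"fingers": 12, "dx": 0, "dy": 0, "dz": 0, "rx": 0, "ry": 0, "rz": 0}, {"fingers": 12, "dx": 0, "dy": 0, "dz": 0, "rx": 0, "ry": 0, "rz": 0}, {"fingers": 12, "dx": 0, "dy": 0, "dz": 0, "rx": 0, "ry": 0, "rz": 0}]'

```text
time_s: 56.75
tool_pos: [655.8, 95.0, 199.2]
ee_rot: [0.653, 0.757, 0.0, 0.0]
force: [0.1, -0.2, -0.4]
opening: 0.264
finger_force: 59.2
```

Run:
```python
from h import *
im,w=cloud("wrist"); save(im[120:320,220:420],"w8")
go((654.7,95.1,118))
```

```text
t 56.8 pos [655.8  95.  199.1] F [ 0.2  0.6 -0. ] open 22.7 ff 59.2
yaw 98.4 tilt 0.04
-> [654.7  95.1 118. ] units [ 0.01 -0.04  3.25]
```

View pics/w8.png

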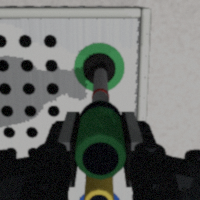

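The green tube, mark at (101,92), lines up with its collar at (100,68). Inserting.

>>> apply_moves --targets '[{"fingers": 12, "dx": 0, "dy": -0.04, "dz": 0.15, "rx": 0, "ry": 0, "rz": 0}, {"fingers": 12, "dx": 0, "dy": 0, "dz": 0.15, "rx": 0, "ry": 0, "rz": 0}, {"fingers": 12, "dx": 0, "dy": 0, "dz": 0.15, "rx": 0, "ry": 0, "rz": 0}, {"fingers": 12, "dx": 0, "dy": 0, "dz": 0.15, "rx": 0, "ry": 0, "rz": 0}, {"fingers": 12, "dx": 0, "dy": 0, "dz": 0.15, "rx": 0, "ry": 0, "rz": 0}, {"fingers": 12, "dx": 0, "dy": 0, "dz": 0.15, "rx": 0, "ry": 0, "rz": 0}, {"fingers": 12, "dx": 0, "dy": 0, "dz": 0.15, "rx": 0, "ry": 0, "rz": 0}, {"fingers": 12, "dx": 0, "dy": 0, "dz": 0.15, "rx": 0, "ry": 0, "rz": 0}, {"fingers": 12, "dx": 0, "dy": 0, "dz": 0, "rx": 0, "ry": 0, "rz": 0}, {"fingers": 12, "dx": 0, "dy": 0, "dz": 0, "rx": 0, "ry": 0, "rz": 0}]'

```text
time_s: 57.8
tool_pos: [654.9, 94.9, 168.5]
ee_rot: [0.653, 0.757, 0.0, 0.0]
force: [1.1, -0.3, -0.4]
opening: 0.263
finger_force: 59.3
```

>>> apply_moves --targets '[{"fingers": 12, "dx": 0, "dy": 0, "dz": 0.25, "rx": 0, "ry": 0, "rz": 0}, {"fingers": 12, "dx": 0, "dy": 0, "dz": 0.25, "rx": 0, "ry": 0, "rz": 0}, {"fingers": 12, "dx": 0, "dy": 0, "dz": 0.25, "rx": 0, "ry": 0, "rz": 0}, {"fingers": 12, "dx": 0, "dy": 0, "dz": 0.25, "rx": 0, "ry": 0, "rz": 0}, {"fingers": 12, "dx": 0, "dy": 0, "dz": 0.25, "rx": 0, "ry": 0, "rz": 0}, {"fingers": 12, "dx": 0, "dy": 0, "dz": 0.25, "rx": 0, "ry": 0, "rz": 0}, {"fingers": 12, "dx": 0, "dy": 0, "dz": 0.2, "rx": 0, "ry": 0, "rz": 0}, {"fingers": 12, "dx": 0, "dy": 0, "dz": 0.1, "rx": 0, "ry": 0, "rz": 0}, {"fingers": 12, "dx": 0, "dy": 0, "dz": 0, "rx": 0, "ry": 0, "rz": 0}, {"fingers": 12, "dx": 0, "dy": 0, "dz": 0, "rx": 0, "ry": 0, "rz": 0}]'

```text
time_s: 58.8
tool_pos: [654.9, 94.9, 123.4]
ee_rot: [0.653, 0.757, 0.0, 0.0]
force: [1.0, 1.6, 0.1]
opening: 0.263
finger_force: 59.3
```

Run:
```python
from h import *
go((654.7,95.1,118)); print(read_state()["moment"].round(2))
```

```text
t 58.8 pos [654.9  94.9 123.4] F [1.  1.6 0.1] open 22.4 ff 59.3
yaw 98.39 tilt 0.0
-> [654.7  95.1 118. ] units [ 0.01 -0.    0.22]
[ 0.1  -0.14 -0.04]
```

>>> apply_moves --targets '[{"fingers": 12, "dx": 0, "dy": 0, "dz": 0.12, "rx": 0, "ry": 0, "rz": 0}, {"fingers": 12, "dx": 0, "dy": 0, "dz": 0.1, "rx": 0, "ry": 0, "rz": 0}, {"fingers": 12, "dx": 0, "dy": 0, "dz": 0, "rx": 0, "ry": 0, "rz": 0}, {"fingers": 12, "dx": 0, "dy": 0, "dz": 0, "rx": 0, "ry": 0, "rz": 0}, {"fingers": 12, "dx": 0, "dy": 0, "dz": 0, "rx": 0, "ry": 0, "rz": 0}, {"fingers": 12, "dx": 0, "dy": 0, "dz": 0, "rx": 0, "ry": 0, "rz": 0}, {"fingers": 40, "dx": 0, "dy": 0, "dz": 0, "rx": 0, "ry": 0, "rz": 0}, {"fingers": 50, "dx": 0, "dy": 0, "dz": 0, "rx": 0, "ry": 0, "rz": 0}, {"fingers": 50, "dx": 0, "dy": 0, "dz": 0, "rx": 0, "ry": 0, "rz": 0}, {"fingers": 50, "dx": 0, "dy": 0, "dz": 0, "rx": 0, "ry": 0, "rz": 0}]'

```text
time_s: 59.8
tool_pos: [654.5, 94.8, 118.2]
ee_rot: [0.653, 0.757, -0.0, -0.0]
force: [0.6, 0.4, -0.9]
opening: 0.585
finger_force: 0.0
```

>>> apply_moves --targets '[{"fingers": 50, "dx": 0, "dy": 0, "dz": -0.5, "rx": 0, "ry": 0, "rz": 0}, {"fingers": 50, "dx": 0, "dy": 0, "dz": -0.8, "rx": 0, "ry": 0, "rz": 0}, {"fingers": 50, "dx": 0, "dy": 0, "dz": -0.9, "rx": 0, "ry": 0, "rz": 0}, {"fingers": 50, "dx": 0, "dy": 0, "dz": -0.9, "rx": 0, "ry": 0, "rz": 0}, {"fingers": 50, "dx": 0, "dy": 0, "dz": -0.9, "rx": 0, "ry": 0, "rz": 0}, {"fingers": 50, "dx": 0, "dy": 0, "dz": -0.5, "rx": 0, "ry": 0, "rz": 0}, {"fingers": 50, "dx": 0, "dy": 0, "dz": 0, "rx": 0, "ry": 0, "rz": 0}, {"fingers": 50, "dx": 0, "dy": 0, "dz": 0, "rx": 0, "ry": 0, "rz": 0}, {"fingers": 50, "dx": 0, "dy": 0, "dz": 0, "rx": 0, "ry": 0, "rz": 0}, {"fingers": 50, "dx": 0, "dy": 0, "dz": 0, "rx": 0, "ry": 0, "rz": 0}]'

```text
time_s: 60.8
tool_pos: [654.0, 94.8, 229.3]
ee_rot: [0.653, 0.757, -0.001, -0.001]
force: [-0.2, 0.3, 0.1]
opening: 0.585
finger_force: 0.0
```

Run:
```python
from h import *
go()
im,w=cloud("wrist"); heads(im,w,172,196,(620,700,-40,130))
im,w=cloud("scene"); hsv=cv2.cvtColor(im,cv2.COLOR_RGB2HSV)
for c in((667.2,11.5),(654.7,95)):
    r=np.hypot(w[...,0]-c[0],w[...,1]-c[1]); m=(r<14)&((hsv[...,0]<8)|(hsv[...,0]>170))&(hsv[...,1]>90)&(w[...,2]>94)
    print("red",m.sum(),np.percentile(w[...,2][m],[0,50,100]).round(1) if m.any() else "")
# button
d=np.load("scene.npz") 
for n in("scene","side"):
    im,w=cloud(n);hsv=cv2.cvtColor(im,cv2.COLOR_RGB2HSV);l=(w[...,:2]-O)@RL
    m=(w[...,2]>66)&(w[...,2]<90)&(l[...,0]<-70)&(l[...,0]>-128)&(hsv[...,0]>50)&(hsv[...,0]<85)&(hsv[...,1]>90)
    q=w[m];print(n,len(q),np.median(q,0) if len(q) else "",(q.max(0)+q.min(0))/2 if len(q) else "",np.percentile(q[:,2],90) if len(q) else "")
```

```text
t 60.8 pos [654.   94.8 229.3] F [-0.2  0.3  0.1] open 50.0 ff 0.0
yaw 98.39 tilt 0.15
head [322. 204.] 633 [654.6  96.  179.4] circ [654.7  94.9] 11.8 z 179.8 [35. 62. 44.]
head [321. 294.] 670 [666.5  15.  184.1] circ [666.8  12. ] 12.1 z 186.1 [86. 78. 42.]
red 14 [ 94.8 100.4 109.6]
red 11 [ 94.9  99.2 101.6]
scene 1 [507.79736863 -92.09956773  83.14044082] [507.79736863 -92.09956773  83.14044082] 83.1404408224853
side 56 [ 500.68780048 -105.1164723    84.97528692] [ 501.37324625 -104.15142654   82.51697183] 87.24537282278119
```

Green is right too: head top 179.8 for 180. Now the button's position, from the earlier wrist view.

Run:
```python
from h import *
d=np.load("w1.npz");im,w=d["im"],d["w"]
print(w[194,240:272:4].round(1).tolist()); print(w[180:210:5,255].round(1).tolist())
s=w[170:220,235:280].reshape(-1,3); s=s[np.isfinite(s).all(1)]
print(np.histogram(s[:,2],bins=np.arange(60,95,2)))
for lo,hi in((76,90),(70,76)):
    q=s[(s[:,2]>lo)&(s[:,2]<hi)&(np.hypot(s[:,0]-501,s[:,1]+103)<22)]
    if len(q): print(lo,len(q),cv2.minEnclosingCircle(np.ascontiguousarray(q[:,None,:2],dtype=np.float32)),np.median(q,0))
go((501,-104,230),(501,-104,70))
```

```text
[[476.5, -110.1, 63.3], [484.3, -106.1, 74.1], [491.3, -102.8, 82.7], [496.6, -101.7, 84.0], [501.6, -100.8, 84.4], [506.5, -100.1, 84.2], [510.7, -100.8, 79.4], [515.1, -101.2, 75.5]]
[[496.8, -85.6, 74.5], [497.6, -91.8, 75.5], [499.7, -96.2, 83.2], [500.6, -102.2, 84.8], [500.9, -109.0, 83.6], [501.6, -115.5, 84.0]]
(array([ 197, 1140,   93,   10,   16,   13,   58,  349,   32,    9,   24,
        148,   90,    0,    0,    0,    0]), array([60, 62, 64, 66, 68, 70, 72, 74, 76, 78, 80, 82, 84, 86, 88, 90, 92,
       94]))
76 303 ((499.3614501953125, -104.69235229492188), 17.9033260345459) [ 500.46662365 -103.18720753   83.41997   ]
70 419 ((499.83221435546875, -104.73101043701172), 20.096010208129883) [ 502.51768154 -100.24280702   74.70208178]
t 61.0 pos [654.5  94.9 230.2] F [-0.3  0.1  0.2] open 49.7 ff 0.0
yaw 98.39 tilt 0.06
-> [ 501. -104.  230.] units [-6.97 -7.24  0.02]
-> [ 501. -104.   70.] units [0.   0.01 6.4 ]
```

>>> apply_moves --targets '[{"fingers": 0, "dx": -0.87, "dy": -0.91, "dz": 0, "rx": 0, "ry": 0, "rz": 0}, {"fingers": 0, "dx": -0.87, "dy": -0.91, "dz": 0, "rx": 0, "ry": 0, "rz": 0}, {"fingers": 0, "dx": -0.87, "dy": -0.91, "dz": 0, "rx": 0, "ry": 0, "rz": 0}, {"fingers": 0, "dx": -0.87, "dy": -0.91, "dz": 0, "rx": 0, "ry": 0, "rz": 0}, {"fingers": 0, "dx": -0.87, "dy": -0.91, "dz": 0, "rx": 0, "ry": 0, "rz": 0}, {"fingers": 0, "dx": -0.87, "dy": -0.91, "dz": 0, "rx": 0, "ry": 0, "rz": 0}, {"fingers": 0, "dx": -0.87, "dy": -0.91, "dz": 0, "rx": 0, "ry": 0, "rz": 0}, {"fingers": 0, "dx": -0.87, "dy": -0.91, "dz": 0, "rx": 0, "ry": 0, "rz": 0}, {"fingers": 0, "dx": 0, "dy": 0, "dz": 0.5, "rx": 0, "ry": 0, "rz": 0}, {"fingers": 0, "dx": 0, "dy": 0, "dz": 1, "rx": 0, "ry": 0, "rz": 0}]'

```text
time_s: 62.0
tool_pos: [501.5, -104.8, 194.6]
ee_rot: [0.654, 0.756, 0.001, 0.003]
force: [0.5, -0.0, -0.1]
opening: 0.001
finger_force: 0.0
```

>>> apply_moves --targets '[{"fingers": 0, "dx": 0, "dy": 0, "dz": 1, "rx": 0, "ry": 0, "rz": 0}, {"fingers": 0, "dx": 0, "dy": 0, "dz": 1, "rx": 0, "ry": 0, "rz": 0}, {"fingers": 0, "dx": 0, "dy": 0, "dz": 1, "rx": 0, "ry": 0, "rz": 0}, {"fingers": 0, "dx": 0, "dy": 0, "dz": 0.6, "rx": 0, "ry": 0, "rz": 0}, {"fingers": 0, "dx": 0, "dy": 0, "dz": 0.4, "rx": 0, "ry": 0, "rz": 0}, {"fingers": 0, "dx": 0, "dy": 0, "dz": 0.2, "rx": 0, "ry": 0, "rz": 0}, {"fingers": 0, "dx": 0, "dy": 0, "dz": 0, "rx": 0, "ry": 0, "rz": 0}, {"fingers": 0, "dx": 0, "dy": 0, "dz": 0, "rx": 0, "ry": 0, "rz": 0}, {"fingers": 0, "dx": 0, "dy": 0, "dz": 0, "rx": 0, "ry": 0, "rz": 0}, {"fingers": 0, "dx": 0, "dy": 0, "dz": 0, "rx": 0, "ry": 0, "rz": 0}]'

```text
time_s: 63.0
tool_pos: [500.6, -104.0, 89.0]
ee_rot: [0.653, 0.757, 0.0, 0.001]
force: [1.3, -0.3, -0.7]
opening: -0.003
finger_force: 0.0
```

Run:
```python
from h import *
go((500,-104,62))
im,w=cloud("wrist"); save(im[120:320,220:420],"w9"); z=w[...,2];P=read_state()["tool_pos"]
r=np.hypot(w[...,0]-P[0],w[...,1]-P[1])
hsv=cv2.cvtColor(im,cv2.COLOR_RGB2HSV)
g=(r<30)&(hsv[...,0]>50)&(hsv[...,0]<85)&(hsv[...,1]>90)&(z<90)
q=w[g]; print(len(q),np.percentile(q,[2,50,98],axis=0).round(1).tolist())
m=(r<30)&(z>90); print(np.percentile(z[m],[0,1,3,5]).round(1))
```

```text
t 63.0 pos [ 500.6 -104.    89. ] F [ 1.3 -0.3 -0.7] open -0.3 ff 0.0
yaw 98.39 tilt 0.09
-> [ 500. -104.   62.] units [ 0.01 -0.02  1.08]
763 [[488.4, -109.3, 75.7], [498.2, -101.0, 83.5], [509.1, -93.1, 85.0]]
[119.5 128.9 139.8 150.5]
```

View pics/w9.png

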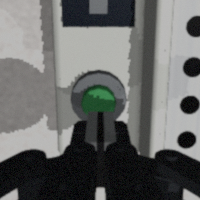

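The closed fingertips, z 119.5 at TCP 89, are above the button at (98,100), so contact should come near TCP 53.5. I'll press in small steps.

>>> apply_moves --targets '[{"fingers": 0, "dx": 0, "dy": -0.02, "dz": 0.5, "rx": 0, "ry": 0, "rz": 0}, {"fingers": 0, "dx": 0, "dy": 0, "dz": 0.5, "rx": 0, "ry": 0, "rz": 0}, {"fingers": 0, "dx": 0, "dy": 0, "dz": 0.3, "rx": 0, "ry": 0, "rz": 0}, {"fingers": 0, "dx": 0, "dy": 0, "dz": 0.1, "rx": 0, "ry": 0, "rz": 0}, {"fingers": 0, "dx": 0, "dy": 0, "dz": 0.08, "rx": 0, "ry": 0, "rz": 0}, {"fingers": 0, "dx": 0, "dy": 0, "dz": 0.06, "rx": 0, "ry": 0, "rz": 0}, {"fingers": 0, "dx": 0, "dy": 0, "dz": 0, "rx": 0, "ry": 0, "rz": 0}, {"fingers": 0, "dx": 0, "dy": 0, "dz": 0, "rx": 0, "ry": 0, "rz": 0}, {"fingers": 0, "dx": 0, "dy": 0, "dz": 0, "rx": 0, "ry": 0, "rz": 0}, {"fingers": 0, "dx": 0, "dy": 0, "dz": 0, "rx": 0, "ry": 0, "rz": 0}]'

```text
time_s: 64.05
tool_pos: [499.3, -103.8, 51.0]
ee_rot: [0.653, 0.757, -0.0, 0.0]
force: [-2.4, 0.9, 8.1]
opening: -0.001
finger_force: 4.1
```

>>> apply_moves --targets '[{"fingers": 0, "dx": 0, "dy": 0, "dz": 0.04, "rx": 0, "ry": 0, "rz": 0}, {"fingers": 0, "dx": 0, "dy": 0, "dz": 0.04, "rx": 0, "ry": 0, "rz": 0}, {"fingers": 0, "dx": 0, "dy": 0, "dz": 0, "rx": 0, "ry": 0, "rz": 0}, {"fingers": 0, "dx": 0, "dy": 0, "dz": 0, "rx": 0, "ry": 0, "rz": 0}, {"fingers": 0, "dx": 0, "dy": 0, "dz": 0, "rx": 0, "ry": 0, "rz": 0}, {"fingers": 0, "dx": 0, "dy": 0, "dz": 0, "rx": 0, "ry": 0, "rz": 0}, {"fingers": 0, "dx": 0, "dy": 0, "dz": 0, "rx": 0, "ry": 0, "rz": 0}, {"fingers": 0, "dx": 0, "dy": 0, "dz": 0, "rx": 0, "ry": 0, "rz": 0}, {"fingers": 0, "dx": 0, "dy": 0, "dz": 0, "rx": 0, "ry": 0, "rz": 0}, {"fingers": 0, "dx": 0, "dy": 0, "dz": 0, "rx": 0, "ry": 0, "rz": 0}]'

```text
time_s: 65.05
tool_pos: [499.4, -103.9, 50.8]
ee_rot: [0.653, 0.757, 0.0, 0.001]
force: [-7.7, 2.5, 21.3]
opening: 0.001
finger_force: 10.3
```

Run:
```python
from h import *
go()
```

```text
t 65.05 pos [ 499.4 -103.9   50.8] F [-7.7  2.5 21.3] open 0.1 ff 10.3
yaw 98.41 tilt 0.06
```

Run:
```python
from h import *
im,w=cloud("wrist"); save(cv2.resize(im[140:320,230:410],None,fx=3,fy=3),"w10"); z=w[...,2];P=read_state()["tool_pos"]
r=np.hypot(w[...,0]-P[0],w[...,1]-P[1])
hsv=cv2.cvtColor(im,cv2.COLOR_RGB2HSV)
g=(r<30)&(hsv[...,0]>50)&(hsv[...,0]<85)&(hsv[...,1]>90)&(z<92)
q=w[g]; print(len(q),np.percentile(q,[2,50,90,98],axis=0).round(1).tolist()); print(read_state()["moment"])
```

```text
228 [[488.3, -102.0, 74.9], [497.5, -95.4, 77.4], [506.9, -93.5, 78.8], [508.4, -93.0, 84.3]]
[ 0.36254518  1.12918775 -0.04315986]
```

View pics/w10.png

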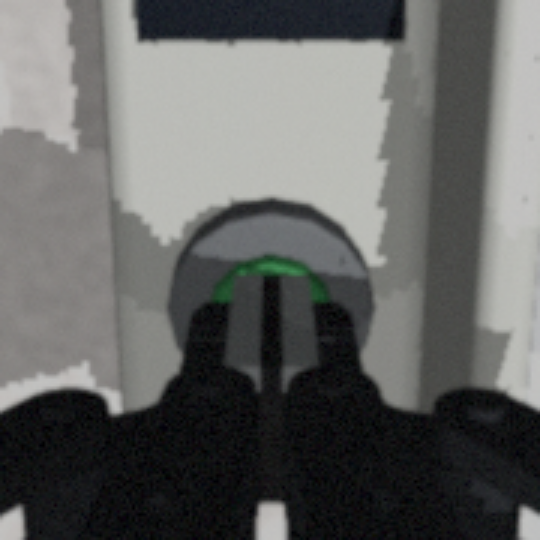

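The button's top is now at z≈78.8, down from 84, so it is fully down; the fingers touch only the button at (270,280). Raising clear.

>>> apply_moves --targets '[{"fingers": 0, "dx": 0, "dy": 0, "dz": -0.3, "rx": 0, "ry": 0, "rz": 0}, {"fingers": 0, "dx": 0, "dy": 0, "dz": -0.8, "rx": 0, "ry": 0, "rz": 0}, {"fingers": 0, "dx": 0, "dy": 0, "dz": -1, "rx": 0, "ry": 0, "rz": 0}, {"fingers": 0, "dx": 0, "dy": 0, "dz": -1, "rx": 0, "ry": 0, "rz": 0}, {"fingers": 0, "dx": 0, "dy": 0, "dz": -1, "rx": 0, "ry": 0, "rz": 0}, {"fingers": 0, "dx": 0, "dy": 0, "dz": -1, "rx": 0, "ry": 0, "rz": 0}, {"fingers": 0, "dx": 0, "dy": 0, "dz": -0.6, "rx": 0, "ry": 0, "rz": 0}, {"fingers": 0, "dx": 0, "dy": 0, "dz": 0, "rx": 0, "ry": 0, "rz": 0}, {"fingers": 0, "dx": 0, "dy": 0, "dz": 0, "rx": 0, "ry": 0, "rz": 0}, {"fingers": 0, "dx": 0, "dy": 0, "dz": 0, "rx": 0, "ry": 0, "rz": 0}]'

```text
time_s: 66.1
tool_pos: [498.8, -103.7, 189.1]
ee_rot: [0.653, 0.757, -0.0, -0.001]
force: [-0.9, 0.3, -0.2]
opening: 0.002
finger_force: 0.0
```

Run:
```python
from h import *
go()
im,w=cloud("wrist");hsv=cv2.cvtColor(im,cv2.COLOR_RGB2HSV);z=w[...,2]
g=(np.hypot(w[...,0]-500,w[...,1]+104)<25)&(hsv[...,0]>50)&(hsv[...,0]<85)&(hsv[...,1]>90)&(z<92)
print("btn",np.percentile(z[g],[50,90]))
heads(im,w,172,196,(620,700,-40,130))
im,w=cloud("side"); heads(im,w,172,196,(620,700,-40,130)); tops(im,w,mn=25)
```

```text
t 66.1 pos [ 498.8 -103.7  189.1] F [-0.9  0.3 -0.2] open 0.1 ff 0.0
yaw 98.39 tilt 0.12
btn [83.64377028 84.55716932]
head [619.  83.] 1621 [659.9   9.1 182.5] circ [665.3  11. ] 12.1 z 184.4 [80. 72. 36.]
head [356. 146.] 73 [653.1  92.  180.2] circ [653.6  95.4] 13.2 z 181.4 [51. 77. 59.]
head [370. 168.] 96 [665.6   8.6 185. ] circ [665.8  10.1] 12.9 z 186.7 [110.  99.  66.]
top [354. 167.] 36 [652.9  93.2 103.2] mid [653.4  97.2 104.4]  RGBmax-sat [47 91 60]
top [367. 190.] 40 [663.6   7.7 103. ] mid [666.3  10.4 104.7]  RGBmax-sat [112  97  54]
top [382. 214.] 36 [678.3 -72.1 102.6] mid [679.2 -73.3 102.8]  RGBmax-sat [ 53  67 120]
```

The button is up again, both probes stand correctly and no caps are left on the deck. Handing in.

```bash
python3 -c "
from workcell import *
print(hand_in())"
```

```text
the job is handed in; nothing more can be done
None
```

I handed the job in at about 66 s robot time: all five caps present are in the bin, the yellow and green probes stand in their ports with their marks at the collar tops, and the start button was pressed fully and is up again; hand-in gave no verdict.

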